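# Roll-test two glass rods and reject the one that is out of round

## Robot

A 6-joint arm with a two-finger parallel gripper is mounted at the origin on the work surface; the furniture and walls round the work are solid. World frame = base frame: x ahead of the robot, y to its left, z up, the work surface at z = 0. Lengths are in mm, angles in rad, forces in N, time in s.
With the tool pointing down it reaches from about 275 to 1000 mm from the base axis. Payload 8.4 kg.
Tool frame: the origin (TCP) lies midway between the tips of the shut fingers; the grasp point (between the pads) lies 19 mm behind it; y points along the fingers, z is the direction in which the jaws open and shut, and the axes are right-handed (so a half turn about y gives the same grasp; the last joint's range is limited). The gripper opens to 85 mm and grips with 20 to 120 N. Pads are 22 mm wide; open, the fingers measure 114 mm over their backs; the gripper's body (76 mm by 85 mm) begins 54 mm behind the grasp point. The pads swing forward as they close: fully open they stand 13 mm farther back than shut.
Start: joints at [-1.258, 0.353, 1.633, -0, 1.155, -0.002], TCP at [193.515, -594.289, 231.281] pointing down, gripper open.
Joint ranges: [-2.63, 2.63], [-0.92, 2.1], [0.06, 2.66], [-1.3, 4.44], [0, 2.69], [-3.02, 3.02]. Speed limits (rad/s): [2.22, 2.22, 2.79, 3.14, 3.14, 3.14].

## Interface

Orientations are given as [roll, pitch, yaw] about the fixed x, y, z axes, in that order (R = Rz(yaw) Ry(pitch) Rx(roll)).
In Python, from rig import r, imaging gives the robot as it stands. The module is installed in compiled form; this text tells all that it offers.
- The arm moves only by the tool send_rows, never from a script. Its argument "series" is a list of rows, each a list of 6 numbers: the shift along the tool's x, y, z in m, then the turn, a rotation vector about the tool's x, y, z in degrees. In form: [[dx, dy, dz, ax, ay, az], ...]. A call has 1 to 8 rows; each row shifts and turns the commanded pose from where the row before left it, along the tool's axes as they then stand; what a row does not reach is not made up. A row lasts 1/10 s, in which the tool goes at most 50 mm and 8.59 degrees, less where a joint would pass 70% of its speed; a pose out of reach is approached as far as the arm can. A call is refused whole if a number of a shift passes 0.05 or a number of a turn 8.59, either way. A call with a gripper value outside its range is refused whole. "gripper" is the opening, from 0 (shut) to 1 (fully open), set as the call begins (left out, the last holds). The fingers move at their own pace and stop on an object; "squeeze" is the grip in N (left out, the last holds). Time passes only in rows, so rows that do not move let the fingers close. It gives the time, the measured TCP pose, the force and the opening at its end, in the units of the state.
- r.sense(): the state, without advancing time (a new reading comes with each control period).
- imaging.grab_frame(name): name is "scene" or "top" or "wrist"; returns a dict with "frame" (384x512x3 uint8, red, green, blue), "depth" (384x512 float32, mm along the optical axis (not along the pixel's ray), 0 where there is no reading), "intrinsics" (3x3 intrinsics, pixels), "distortion" ([k1, k2, p1, p2, k3] as OpenCV has them; the pictures are not rectified), "origin" and "rotation" of the camera in the world. Camera axes: x right, y down, z forward; pixel columns grow to the right and rows downward; lengths in mm; the calibration is good to about 2 mm. A picture is of the moment at which its call begins.
- r.sign_off(): hands the job in, once; it reports no verdict.
The state is a dict: "clock": time; "qpos": joint angles; "qvel": joint speeds; "joint_efforts": joint torques, N m; "eef_pos": TCP position; "tcp_rot": TCP orientation; "contact_force": force on the tool from outside, world axes, zero at the start; "wrist_torque": the same for the moment, N m; "opening": opening from 0.0 (shut) to 1.0 (fully open).
Only numpy, scipy, OpenCV 4.12 (cv2) and the standard library are available. Lean on these libraries where they do the work, as an engineer would, in place of code of your own. Each camera call takes 0.05 s, during which the arm holds its last target.

## Task

Two blue glass rods lie in the grey tray and one of them is out of round: lay each in turn on the upper half of the sloping metal plate, level across the slope and with a clear run below it, and let go; the round one rolls down to the cork stops, the other stays up. Leave both on the plate until both have been tried and have come to rest. Then put the round rod into the channel of the wooden rack, lying fully down with one end close to the rack's end stop, put the reject back into a pocket of the tray, and leave the frit jar and the dropper bottle where they are.

Things in the scene. Friction and masses are not known exactly. Their poses are not given: they have to be found in the camera images.
- rod_1: one of two blue glass rods, 90 mm long, 100 g; one is round, 26 mm thick, the other has slumped to an oval 31 mm wide and 22 mm high as it lies: find out which on the plate. Origin on its axis at mid-length; y along the rod, x and z turn as it rolls. In the tray the oval one lies on its flatter side, with its z up.
- rod_2: one of two blue glass rods, 90 mm long, 100 g; one is round, 26 mm thick, the other has slumped to an oval 31 mm wide and 22 mm high as it lies: find out which on the plate. Origin on its axis at mid-length; y along the rod, x and z turn as it rolls. In the tray the oval one lies on its flatter side, with its z up.
- roll_plate: fixed steel plate 170 x 92 mm, 8 mm thick, on two feet, sloping down 0.25 rad (14 degrees) along its own +x, which points about towards the robot. Origin on the bench under its middle; x level, downhill; y level, along the 92 mm side; z up.
- plate_top (a point): middle of the plate's upper face, 33 mm above the bench; x down the slope, y level across, z square to the face. Uphill edge at x = -85. Two cork stops, 16 high, 10 wide, at y = +-12, uphill faces at x = 72: the round rod there has its axis at x = 59, z = 13 mm; grip it beside the stops, towards its end. Let go, the round rod rolls down in about 1 s; the oval stays. Best gripped square to the face.
- scrap_tray: fixed grey tray 128 x 106 mm, 22 mm high. Origin on the bench under its middle, z up; floor at z = 4. Two pockets along y, middles at x = +38 and -38, 38 wide, 96 long, between 22 mm high blocks at both ends (|y| over 27 mm); the middle is open to the floor for the fingers: rods are taken and put back by the middle. Axis in a pocket: round rod z = 17, oval z = 15.
- keep_rack: fixed light-wood rack 68 x 45 x 46 mm. Origin on the bench below the end stop's inner face, mid-channel; z up. Channel along x from the stop (x = 0) to the open end (x = 60), open at the top, 31 wide, floor at z = 14, walls to z = 46. A rod home has its axis level at y = 0, z = 27, its middle at x = 45 to 52 mm; over 30 mm stick out at +x, the only place to hold it.
- frit_jar: bystander: small jar with blue contents and a black cap, 45 mm wide, 62 mm high; origin under its middle. Leave it alone.
- dropper_bottle: bystander: brown dropper bottle with a black bulb, 34 mm wide, 98 mm high; origin under its middle. Leave it alone.

How it is judged:
By the outcome, as a careful person would: the job done as asked, in the order asked, and still so for the second after the job is handed in, with the robot touching nothing.
It also fails if it takes over 72 s, if anything falls off the work surface, if the arm or the gripper's body presses on something with over 40 N, if the wrist force passes 120 N, or if a joint passes its speed limit or range.

## Working session

There is one attempt and no reset: what is moved stays moved. The work goes in short steps, Python scripts to look and compute and a tool call to move; the robot and the scene stay as the last step left them, time stands still between calls to the robot, and variables do not carry over. Pictures are saved under pics/ and viewed, and the job is handed in when it is done.

Besides the shell and the picture viewer there is one more tool, called after "Request:" as name(argument=value, ...), one argument or row to a line, values as JSON. send_rows: Moves the arm, as the interface text tells. Its arguments: {"type":"object","properties":{"series":{"type":"array","items":{"type":"array","items":{"type":"number"}}},"gripper":{"type":"number"},"squeeze":{"type":"number"}},"required":["series"]}

```bash
mkdir -p pics; python3 - <<'E'
from rig import r, imaging
import cv2,pickle
s=r.sense()
print(s)
for n in ["scene","top","wrist"]:
    d=imaging.grab_frame(n)
    cv2.imwrite(f"pics/{n}0.png",cv2.cvtColor(d["frame"],cv2.COLOR_RGB2BGR))
    pickle.dump(d,open(f"pics/{n}0.pkl","wb"))
    print(n,d["intrinsics"],d["distortion"],d["origin"],d["rotation"])
E
```

```text
{'clock': 0.0, 'qpos': array([-1.25840921e+00,  3.53635301e-01,  1.63416786e+00,  8.85276662e-06,
        1.15518090e+00, -2.40607433e-03]), 'qvel': array([ 0.00095149,  0.00138633,  0.00088962,  0.00019578, -0.00159381,
       -0.00012938]), 'joint_efforts': array([ 1.60836793e-03, -6.05236030e+01, -3.42068338e+01,  1.32351656e-04,
        9.37714329e-03, -1.44750021e-05]), 'eef_pos': array([ 193.36115754, -593.82281022,  230.55526802]), 'tcp_rot': array([-1.57218772e+00,  1.14419504e-05, -2.82680305e+00]), 'contact_force': array([0.2364429 , 0.40689635, 0.50124858]), 'wrist_torque': array([0.00864719, 0.03282359, 0.0507964 ]), 'opening': 1.0017741959053024}
scene [[377.73472703   0.         250.44156639]
 [  0.         377.73472703 188.12120499]
 [  0.           0.           1.        ]] [-0.01270995  0.          0.          0.          0.        ] [165.86851856 681.16903448 473.90421989] [-2.09879221  0.0095938  -2.65799388]
top [[418.47264876   0.         253.95864195]
 [  0.         418.47264876 192.49051991]
 [  0.           0.           1.        ]] [-0.12747428  0.          0.          0.          0.        ] [ 400.08602791    3.3309536  1013.7041808 ] [-3.02558812  0.01802927 -1.59002213]
wrist [[269.18126842   0.         253.65050823]
 [  0.         269.18126842 189.80951716]
 [  0.           0.           1.        ]] [-0.02345789  0.          0.          0.          0.        ] [ 270.78589669 -567.98852633  372.78284095] [ 2.81108773e+00  1.78611347e-03 -1.25568447e+00]
```

View pics/top0.png

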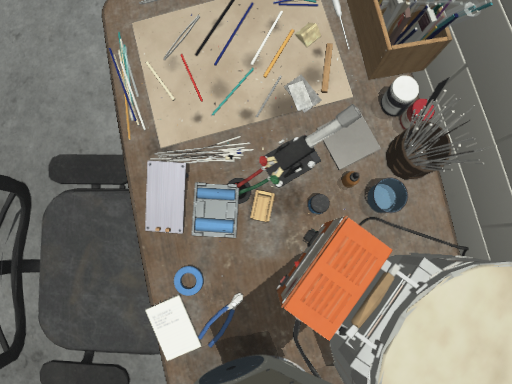

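View pics/scene0.png

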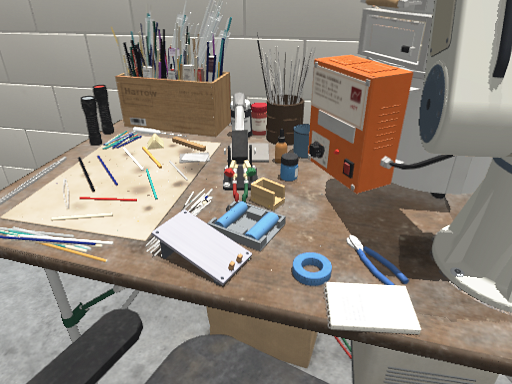

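View pics/wrist0.png

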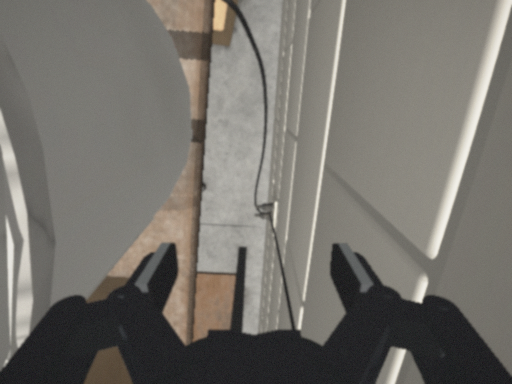

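```bash
cat > h.py <<'E'
import numpy as np,cv2,pickle
from scipy.spatial.transform import Rotation as Ro
def load(n): return pickle.load(open(f"pics/{n}.pkl","rb"))
def RR(d):
    return Ro.from_euler('xyz',d["rotation"]).as_matrix() if np.shape(d["rotation"])==(3,) else np.array(d["rotation"])
def rays(d,px):
    p=np.array(px,float).reshape(-1,1,2)
    u=cv2.undistortPoints(p,d["intrinsics"],np.array(d["distortion"])).reshape(-1,2)
    return np.c_[u,np.ones(len(u))]@RR(d).T
def onz(d,px,z):
    v=rays(d,px);o=np.array(d["origin"]);t=(z-o[2])/v[:,2];return o+v*t[:,None]
def bydepth(d,px):
    v=rays(d,px);z=np.array([d["depth"][int(round(b)),int(round(a))] for a,b in px]);return np.array(d["origin"])+v*z[:,None]
def proj(d,P):
    R=RR(d);rv=cv2.Rodrigues(R.T)[0];t=-R.T@np.array(d["origin"])
    return cv2.projectPoints(np.array(P,float).reshape(-1,1,3),rv,t,d["intrinsics"],np.array(d["distortion"]))[0].reshape(-1,2)
def save(n,tag):
    from rig import imaging
    d=imaging.grab_frame(n);pickle.dump(d,open(f"pics/{tag}.pkl","wb"));cv2.imwrite(f"pics/{tag}.png",d["frame"][:,:,::-1]);return d
E
python3 - <<'E'
from h import *
d=load("top0");im=d["frame"][:,:,::-1]
c=cv2.resize(im[140:250,130:340],None,fx=3.8,fy=3.8,interpolation=cv2.INTER_CUBIC);cv2.imwrite("pics/topcrop.png",c)
d2=load("scene0");c=cv2.resize(d2["frame"][140:290,140:310,::-1],None,fx=4,fy=4,interpolation=cv2.INTER_CUBIC);cv2.imwrite("pics/scenecrop.png",c)
hsv=cv2.cvtColor(im,cv2.COLOR_BGR2HSV)
print(onz(d,[[0,192],[254,192],[254,300]],0))
E
```

```text
[[ 5.33951910e+02  6.80665698e+02 -1.13686838e-13]
 [ 5.19761763e+02  1.92105814e+01  0.00000000e+00]
 [ 2.60122114e+02  2.42051026e+01  0.00000000e+00]]
```

View pics/topcrop.png

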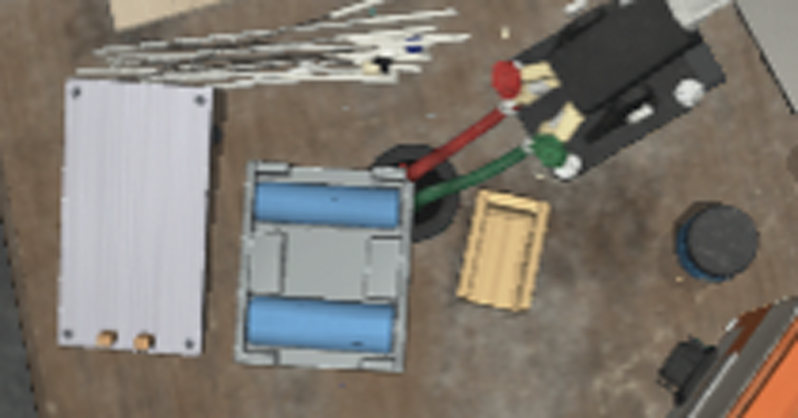

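View pics/scenecrop.png

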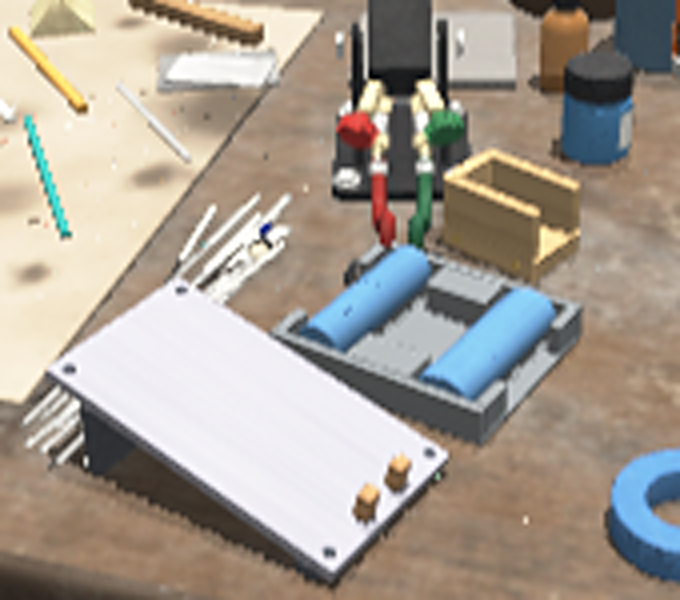

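```bash
python3 - <<'E'
from h import *
d=load("top0")
f=lambda u,v:[130+u/3.8,140+v/3.8]
def pr(n,p): print(n,np.round(p,0).tolist())
pr("box",bydepth(d,[[345,225],[388,262],[330,330],[285,300],[335,277]]))
pr("rods",bydepth(d,[f(325,205),f(320,323)]))
pr("clip",bydepth(d,[f(505,78),f(550,150),f(430,185),f(620,60),[345,118]]))
pr("pens",bydepth(d,[[440,20],[375,60],[430,100],[450,180]]))
pr("jar",bydepth(d,[f(718,238),[350,178],[385,192]]))
pr("tray",onz(d,[f(248,161),f(413,168),f(402,372),f(236,362)],22))
pr("rodm",onz(d,[f(256,182),f(400,190),f(398,225),f(253,218),f(248,298),f(395,308),f(390,352),f(247,342)],17))
pr("plate",[onz(d,[f(*p)],z)[0] for p,z in [((68,80),54),((214,88),54),((200,355),12),((58,345),12)]])
pr("rack",onz(d,[f(478,190),f(550,202),f(528,310),f(458,298)],46))
dd=d["depth"];print((dd==0).mean())
# height map maxima coarse
ys,xs=np.mgrid[0:384:3,0:512:3]
P=bydepth(d,np.c_[xs.ravel(),ys.ravel()])
for a in np.arange(-70,50,10):
    th=np.degrees(np.arctan2(P[:,1],P[:,0]));m=(abs(th-a)<5)&(np.hypot(P[:,0],P[:,1])<900)&(np.hypot(P[:,0],P[:,1])>250)
    if m.any():
        i=np.argmax(P[m,2]);print(a,m.sum(),P[m][i].round(), )
E
```

```text
box [[424.0, -140.0, 301.0], [357.0, -223.0, 261.0], [249.0, -108.0, 302.0], [301.0, -34.0, 301.0], [337.0, -119.0, 303.0]]
rods [[514.0, 110.0, 27.0], [440.0, 114.0, 27.0]]
clip [[585.0, -4.0, 62.0], [540.0, -30.0, 63.0], [524.0, 44.0, 37.0], [587.0, -71.0, 102.0], [651.0, -176.0, 171.0]]
pens [[850.0, -383.0, 219.0], [817.0, -274.0, 89.0], [661.0, -327.0, 253.0], [569.0, -572.0, -213.0]]
jar [[485.0, -130.0, 62.0], [540.0, -203.0, 65.0], [512.0, -301.0, 5.0]]
tray [[544.0, 160.0, 22.0], [537.0, 55.0, 22.0], [409.0, 64.0, 22.0], [417.0, 168.0, 22.0]]
rodm [[531.0, 155.0, 17.0], [524.0, 64.0, 17.0], [501.0, 65.0, 17.0], [508.0, 157.0, 17.0], [457.0, 161.0, 17.0], [449.0, 68.0, 17.0], [422.0, 72.0, 17.0], [429.0, 162.0, 17.0]]
plate [[592.0, 268.0, 54.0], [585.0, 176.0, 54.0], [422.0, 192.0, 12.0], [429.0, 284.0, 12.0]]
rack [[519.0, 14.0, 46.0], [511.0, -30.0, 46.0], [445.0, -15.0, 46.0], [453.0, 28.0, 46.0]]
0.004099527994791667
-60 300 [ 196. -294.  440.]
-50 1033 [ 234. -241.  440.]
-40 1698 [ 298. -281.  441.]
-30 1624 [ 278. -194.  440.]
-20 1602 [ 295. -135.  430.]
-10 1356 [311. -69. 307.]
0 1253 [ 400.    3. 1014.]
10 1145 [538.  51.  36.]
20 1152 [588. 204.  57.]
30 732 [577. 271.  48.]
40 651 [300. 213.  17.]
```

Request:
send_rows(
  series=[
    [0,-0.045,0,0,0,0],
    [0,-0.045,0,0,0,0],
    [0,-0.045,0,0,0,0],
    [0,-0.045,0,0,0,0],
    [-0.049,0,-0.002,0,-4.7,0],
    [-0.049,0,-0.002,0,-4.7,0],
    [-0.049,0,-0.002,0,-4.7,0],
    [-0.049,0,-0.002,0,-4.7,0],
  ],
  gripper=0.7,
  squeeze=40,
)

```text
clock: 0.95
eef_pos: [368.3, -503.4, 410.9]
tcp_rot: [-1.571, 0.0, -2.496]
contact_force: [-0.4, -0.9, -0.3]
opening: 0.701
```

Request:
send_rows(
  series=[
    [-0.049,0,-0.002,0,-4.7,0],
    [-0.049,0,-0.002,0,-4.7,0],
    [-0.049,0,-0.002,0,-4.7,0],
    [-0.049,0,-0.002,0,-4.7,0],
    [-0.049,0,-0.002,0,-4.7,0],
    [-0.049,0,-0.002,0,-4.7,0],
    [-0.049,0,-0.002,0,-4.7,0],
    [-0.049,0,-0.002,0,-4.7,0],
  ],
)

```text
clock: 1.75
eef_pos: [585.2, -184.3, 410.8]
tcp_rot: [-1.571, 0.0, -1.839]
contact_force: [0.1, 0.1, -0.3]
opening: 0.703
```

Request:
send_rows(
  series=[
    [-0.049,0,-0.002,0,-4.7,0],
    [-0.049,0,-0.002,0,-4.7,0],
    [-0.049,0,-0.002,0,-4.7,0],
    [-0.049,0,-0.002,0,-4.7,0],
    [-0.049,0,-0.002,0,-4.7,0],
    [0,0,0,0,0,0],
  ],
)

```text
clock: 2.35
eef_pos: [600.0, 62.2, 411.0]
tcp_rot: [-1.571, 0.002, -1.425]
contact_force: [-0.1, -0.0, -1.0]
opening: 0.702
```

```bash
cat > go.py <<'E'
import sys
from h import *
from rig import r
# usage: target tcp x y z, desired tool y (approach) & tool z dir -> print shift in tool frame & rotvec
def tgt(p,yaw_deg,tilt=None):
    pass
def rel(s,p,R2):
    R=Ro.from_euler('xyz',s["tcp_rot"]).as_matrix()
    return (R.T@(np.array(p)-s["eef_pos"])).round(1), np.degrees(Ro.from_matrix(R.T@R2).as_rotvec()).round(2)
def frame(ydir,zdir):
    y=np.array(ydir,float);y/=np.linalg.norm(y);z=np.array(zdir,float);z-=y*(z@y);z/=np.linalg.norm(z)
    return np.c_[np.cross(y,z),y,z]
E
python3 - <<'E'
from go import *
s=r.sense();print(s["eef_pos"],s["tcp_rot"],s["qpos"])
a=np.radians(-4)
print(rel(s,[476,112,300],frame([0,0,-1],[np.cos(a),np.sin(a),0])))
E
```

```text
[599.95733967  62.18915789 410.96352693] [-1.57139632  0.00220669 -1.42462463] [ 0.09956372  0.20407503  1.44433256  0.00218279  1.4938874  -0.04677712]
(array([ -67.1,  111.2, -115.3]), array([ 0.05, 12.38, -0.12]))
```

Request:
send_rows(
  series=[
    [-0.016,0.035,-0.029,0,3.1,0],
    [-0.01,0.035,-0.029,0,3.1,0],
    [-0.01,0.035,-0.029,0,3.1,0],
    [-0.01,0.035,-0.029,0,3.1,0],
    [0,0.02,0,0,0,0],
    [0,0,0,0,0,0],
    [0,0,0,0,0,0],
  ],
)

```text
clock: 3.05
eef_pos: [482.7, 95.7, 251.9]
tcp_rot: [-1.57, -0.0, -1.649]
contact_force: [0.6, 0.3, -0.2]
opening: 0.701
```

```bash
python3 - <<'E'
from go import *
d=save("wrist","w1");print(d["origin"],d["rotation"])
s=r.sense();print(s["eef_pos"],s["tcp_rot"],s["qpos"],s["qvel"])
cv2.imwrite("pics/w1b.png",cv2.resize(d["frame"][:,:,::-1],(800,600),interpolation=cv2.INTER_CUBIC))
E
```

```text
[487.30926671 179.02801207 394.0742874 ] [ 2.81230988e+00  9.11677337e-04 -7.79021962e-02]
[483.33729624  95.77366366 252.49710175] [-1.56909663e+00  3.49423521e-04 -1.64917486e+00] [ 1.92654936e-01  1.22346694e-01  1.88652563e+00 -1.30838781e-04
  1.13098914e+00  2.71089374e-01] [-0.00272951 -0.0040971  -0.0104601   0.00050195 -0.00186233  0.00216669]
```

View pics/w1b.png

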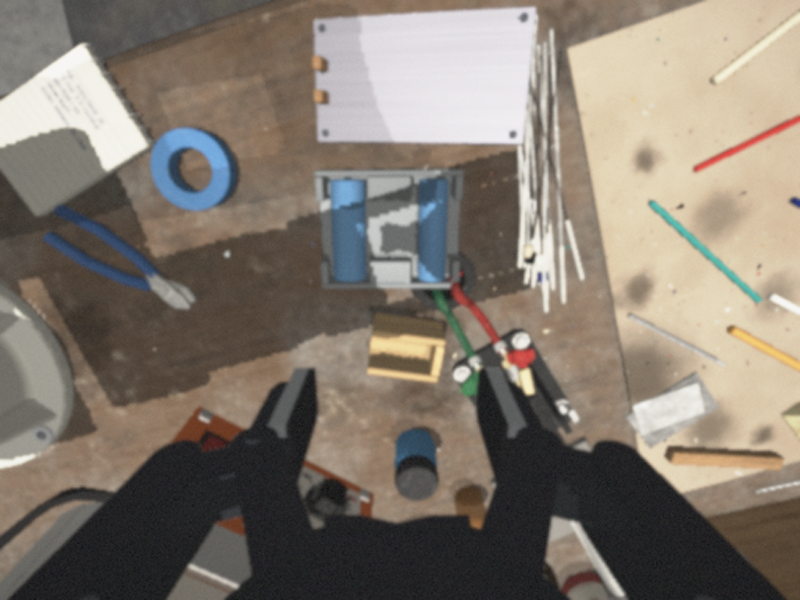

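```bash
python3 - <<'E'
from go import *
for n,roi in (("top0",(185,185,245,240)),("w1",(200,105,300,190))):
    d=load(n);hsv=cv2.cvtColor(d["frame"],cv2.COLOR_RGB2HSV)
    m=((hsv[...,0]>98)&(hsv[...,0]<118)&(hsv[...,1]>95)).astype(np.uint8)
    k=np.zeros_like(m);x0,y0,x1,y1=roi;k[y0:y1,x0:x1]=1;m*=k
    cs,_=cv2.findContours(m,cv2.RETR_EXTERNAL,cv2.CHAIN_APPROX_NONE)
    for c in cs:
        if cv2.contourArea(c)<150: continue
        P=onz(d,c.reshape(-1,2),17)[:,:2].astype(np.float32)
        R=cv2.minAreaRect(P);print(n,np.round(R[0],1),np.round(R[1],1),round(R[2],1),cv2.contourArea(c))
d=load("w1");q=lambda *p:[[a/1.5625,b/1.5625] for a,b in p]
print("tray",onz(d,q((316,171),(464,171),(456,289),(322,289)),22).round(0).tolist())
print("plate",[onz(d,q(p),z)[0].round(0).tolist() for p,z in [((536,8),54),((524,143),54),((318,143),12),((314,20),12)]])
im=d["frame"][:,:,::-1]
cv2.imwrite("pics/w1c.png",cv2.resize(im[0:250,195:350],None,fx=4,fy=4,interpolation=cv2.INTER_CUBIC)[:600])
cv2.imwrite("pics/w1d.png",cv2.resize(im[190:250,225:295],None,fx=8,fy=8,interpolation=cv2.INTER_CUBIC))
E
```

```text
top0 [440.7 116.7] [91.3 29.1] 85.3 414.5
top0 [516.1 111.7] [90.7 24. ] 85.6 330.5
w1 [513.6 109.8] [90.4 21.7] 85.5 896.5
w1 [438.4 115.7] [90.5 27.6] 85.1 1120.5
tray [[418.0, 170.0, 22.0], [543.0, 160.0, 22.0], [533.0, 55.0, 22.0], [409.0, 65.0, 22.0]]
plate [[592.0, 268.0, 54.0], [585.0, 179.0, 54.0], [421.0, 193.0, 12.0], [430.0, 285.0, 12.0]]
```

View pics/w1c.png

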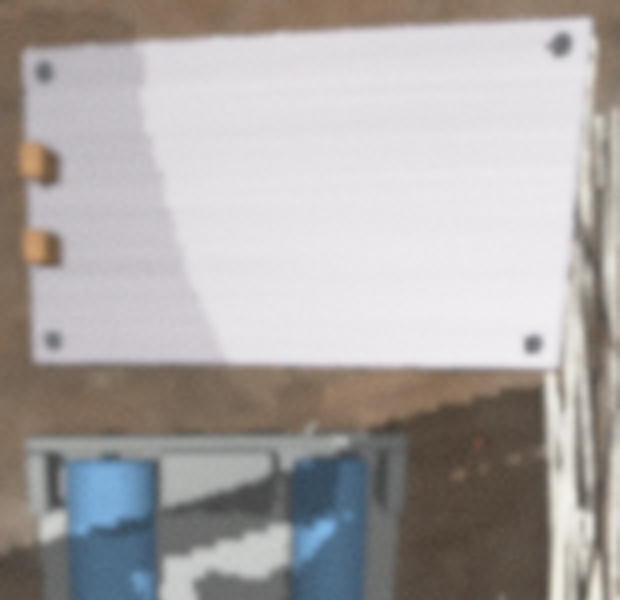

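View pics/w1d.png

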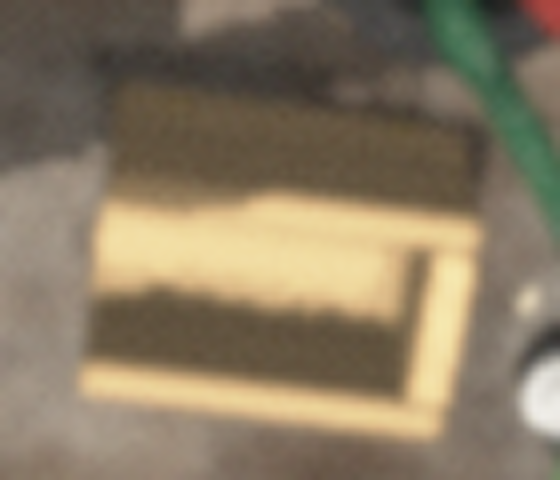

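Request:
send_rows(
  series=[
    [-0.0045,0.035,0.0075,0,0,0],
    [-0.0045,0.045,0.0075,0,0,0],
    [-0.0045,0.045,0.0075,0,0,0],
    [-0.0045,0.04,0.0075,0,0,0],
    [0,0.025,0,0,0,0],
    [0,0,0,0,0,0],
    [0,0,0,0,0,0],
  ],
)

```text
clock: 3.8
eef_pos: [514.6, 111.5, 62.3]
tcp_rot: [-1.57, 0.0, -1.649]
contact_force: [-0.2, 0.3, 0.0]
opening: 0.701
```

```bash
python3 - <<'E'
from go import *
d=save("wrist","w2")
s=r.sense();print(s["eef_pos"],s["tcp_rot"],s["contact_force"])
a=np.radians(-4.5)
print(rel(s,[515,110.8,5],frame([0,0,-1],[np.cos(a),np.sin(a),0])))
E
```

```text
[515.08823985 111.6708481   63.01136058] [-1.56838603e+00  7.19958453e-04 -1.64912790e+00] [-0.21339441  1.21661345  0.30620465]
(array([ 0.9, 58. , -0.2]), array([-0.14,  0.01, -0.04]))
```

View pics/w2.png

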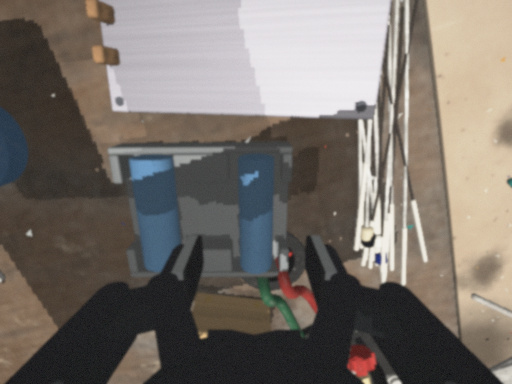

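Request:
send_rows(
  series=[
    [0,0.028,0,0,0,0],
    [0,0.02,0,0,0,0],
    [0,0.01,0,0,0,0],
    [0,0,0,0,0,0],
    [0,0,0,0,0,0],
  ],
  gripper=0.6,
)

```text
clock: 4.35
eef_pos: [514.4, 111.7, 4.6]
tcp_rot: [-1.569, 0.0, -1.649]
contact_force: [-0.6, 0.2, 0.9]
opening: 0.604
```

Request:
send_rows(
  series=[
    [0,0,0,0,0,0],
    [0,0,0,0,0,0],
    [0,0,0,0,0,0],
    [0,0,0,0,0,0],
    [0,0,0,0,0,0],
  ],
  gripper=0.0,
  squeeze=40,
)

```text
clock: 4.85
eef_pos: [514.3, 111.8, 4.5]
tcp_rot: [-1.569, 0.001, -1.649]
contact_force: [-0.6, -0.6, 7.4]
opening: 0.292
```

Request:
send_rows(
  series=[
    [0,-0.03,0,0,0,0],
    [0,-0.04,0,0,0,0],
    [0,-0.04,0,0,0,0],
    [0,0,0,0,0,0],
  ],
)

```text
clock: 5.25
eef_pos: [516.8, 112.3, 118.6]
tcp_rot: [-1.562, 0.003, -1.649]
contact_force: [0.8, -0.5, -0.4]
opening: 0.287
```

```bash
cat >> go.py <<'E'
pc=np.array([507,230.6,33.]);pa=np.radians(-5.1)
dd=-np.array([np.cos(pa),np.sin(pa),0]);th=.25
ds=np.cos(th)*dd-np.sin(th)*np.array([0,0,1]);nn=np.sin(th)*dd+np.cos(th)*np.array([0,0,1])
yy=np.cross(nn,ds)  # plate y
def ppt(x,y,h): return pc+x*ds+y*yy+h*nn
PR=frame(-nn,-ds)
def pcoord(p): q=np.array(p)-pc; return np.round([q@ds,q@yy,q@nn],1)
E
python3 - <<'E'
from go import *
s=r.sense();print(s["eef_pos"],s["opening"],yy)
print(rel(s,ppt(-52,0,60),PR))
E
```

```text
[516.7705431  112.32706605 118.5736226 ] 0.2869036893523831 [-0.0888943  -0.99604107  0.        ]
(array([-116.7,   15. ,   16.5]), array([13.84,  0.62, -0.23]))
```

Request:
send_rows(
  series=[
    [-0.04,0,0.006,0,0,0],
    [-0.04,0,0.006,0,0,0],
    [-0.037,0.01,0.005,0,0.6,0],
    [0,0,0,5,0,0],
    [0,0,0,5,0,0],
    [0,0,0,4.2,0,0],
    [0,0,0,0,0,0],
    [0,0,0,0,0,0],
  ],
)

```text
clock: 6.05
eef_pos: [539.1, 227.1, 103.2]
tcp_rot: [-1.325, -0.0, -1.658]
contact_force: [0.0, -0.1, -0.5]
opening: 0.288
```

```bash
python3 - <<'E'
from go import *
s=r.sense();print(s["eef_pos"],s["opening"],pcoord(s["eef_pos"]))
print(rel(s,ppt(-52,0,3),PR))
d=save("wrist","w3")
E
```

```text
[539.05308864 227.07494541 103.19593137] 0.28811649772109416 [-48.6   0.7  60. ]
(array([-0.7, 57. ,  3.6]), array([ 0.24,  0.08, -0.01]))
```

View pics/w3.png

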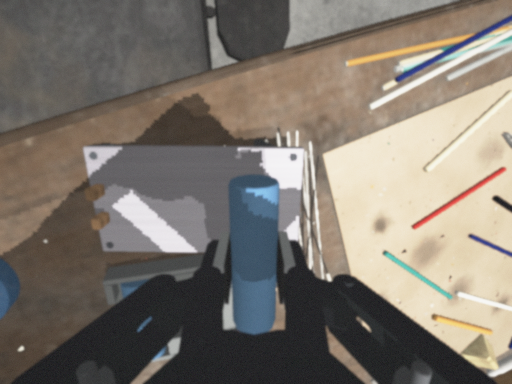

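Request:
send_rows(
  series=[
    [0,0.025,0.004,0,0,0],
    [0,0.02,0,0,0,0],
    [0,0.008,0,0,0,0],
    [0,0.0,0,0,0,0],
  ],
)

```text
clock: 6.5
eef_pos: [556.3, 224.8, 51.8]
tcp_rot: [-1.325, -0.001, -1.66]
contact_force: [0.7, -0.7, -0.6]
opening: 0.287
```

Request:
send_rows(
  series=[
    [0,0.002,0,0,0,0],
    [0,0.001,0,0,0,0],
    [0,0,0,0,0,0],
  ],
)

```text
clock: 6.8
eef_pos: [557.3, 225.5, 50.6]
tcp_rot: [-1.322, 0.0, -1.659]
contact_force: [0.8, 0.2, -0.5]
opening: 0.281
```

```bash
python3 - <<'E'
from go import *
s=r.sense();print(s["eef_pos"],s["opening"],pcoord(s["eef_pos"]),s["contact_force"])
d=save("scene","s3")
cv2.imwrite("pics/s3c.png",cv2.resize(d["frame"][140:290,140:310,::-1],None,fx=4,fy=4,interpolation=cv2.INTER_CUBIC))
E
```

```text
[557.25601998 225.5191841   50.59864216] 0.28115684341727 [-53.3   0.6   4.6] [ 0.82189196  0.22700502 -0.53184702]
```

View pics/s3c.png

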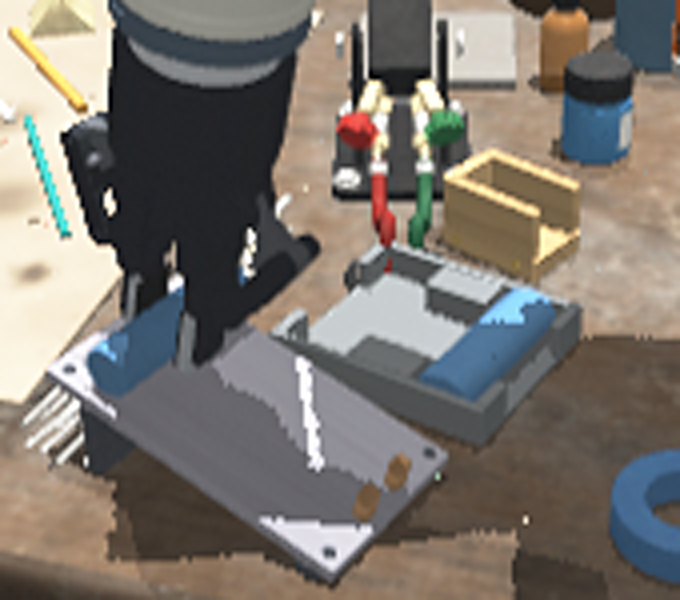

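Request:
send_rows(
  series=[
    [0,0.0015,0,0,0,0],
    [0,0.001,0,0,0,0],
    [0,0,0,0,0,0],
    [0,0,0,0,0,0],
  ],
)

```text
clock: 7.25
eef_pos: [557.5, 225.3, 47.5]
tcp_rot: [-1.323, -0.0, -1.659]
contact_force: [0.0, -0.2, -1.1]
opening: 0.284
```

Request:
send_rows(
  series=[
    [0,0.001,0,0,0,0],
    [0,0,0,0,0,0],
    [0,0,0,0,0,0],
  ],
)

```text
clock: 7.55
eef_pos: [557.8, 225.3, 46.6]
tcp_rot: [-1.323, -0.0, -1.659]
contact_force: [-0.0, 0.5, -1.2]
opening: 0.287
```

Request:
send_rows(
  series=[
    [0,0.001,0,0,0,0],
    [0,0,0,0,0,0],
    [0,0,0,0,0,0],
  ],
)

```text
clock: 7.85
eef_pos: [558.0, 225.3, 46.2]
tcp_rot: [-1.323, -0.0, -1.659]
contact_force: [-5.0, -0.6, 8.4]
opening: 0.291
```

Request:
send_rows(
  series=[
    [0,0,0,0,0,0],
    [0,0,0,0,0,0],
    [0,0,0,0,0,0],
    [0,-0.02,0,0,0,0],
    [0,-0.04,0,0,0,0],
    [0,-0.04,0,0,0,0],
    [0,0,0,0,0,0],
    [0,0,0,0,0,0],
  ],
  gripper=0.6,
)

```text
clock: 8.65
eef_pos: [534.1, 227.8, 143.5]
tcp_rot: [-1.321, 0.001, -1.659]
contact_force: [-0.1, -0.9, -0.2]
opening: 0.601
```

```bash
python3 - <<'E'
from go import *
s=r.sense();print(s["eef_pos"],s["opening"],s["tcp_rot"],s["contact_force"])
d=save("scene","s4")
cv2.imwrite("pics/s4c.png",cv2.resize(d["frame"][140:290,140:310,::-1],None,fx=4,fy=4,interpolation=cv2.INTER_CUBIC))
print(rel(s,[439.5,116,110],frame([0,0,-1],[np.cos(np.radians(-4.5)),np.sin(np.radians(-4.5)),0])))
E
```

```text
[534.13901159 227.75955296 143.50649837] 0.6005040605161637 [-1.32101051e+00  1.19228509e-03 -1.65894595e+00] [-0.06967565 -0.89688601 -0.18017811]
(array([119.7,  11.5, -90.1]), array([-14.31,  -0.56,   0.  ]))
```

View pics/s4c.png

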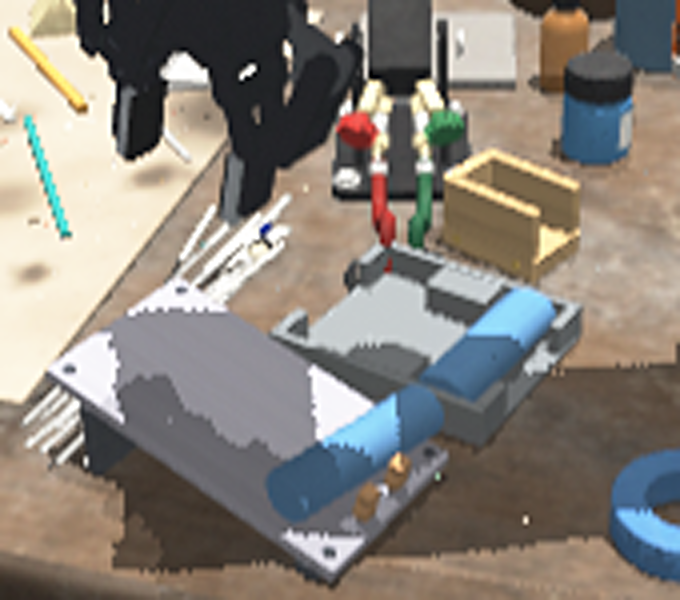

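Request:
send_rows(
  series=[
    [0,0,0,-5,0,0],
    [0,0,0,-5,0,0],
    [0,0,0,-4.3,-0.6,0],
    [0.03,0,-0.021,0,0,0],
    [0.04,0,-0.03,0,0,0],
    [0.04,0.01,-0.03,0,0,0],
    [0.009,0.024,-0.005,0,0,0],
    [0,0,0,0,0,0],
  ],
)

```text
clock: 9.5
eef_pos: [435.5, 114.2, 105.8]
tcp_rot: [-1.579, -0.003, -1.651]
contact_force: [0.8, -0.1, 0.1]
opening: 0.598
```

Request:
send_rows(
  series=[
    [0,0,0,0,0,0],
    [0,0,0,0,0,0],
  ],
)

```text
clock: 9.7
eef_pos: [440.7, 117.0, 109.3]
tcp_rot: [-1.572, 0.0, -1.648]
contact_force: [0.2, 0.9, 0.9]
opening: 0.601
```

```bash
python3 - <<'E'
from go import *
s=r.sense();print(s["eef_pos"],s["opening"],s["tcp_rot"],s["contact_force"])
print(rel(s,[439.5,116,6],frame([0,0,-1],[np.cos(np.radians(-4.5)),np.sin(np.radians(-4.5)),0])))
d=save("scene","s5")
cv2.imwrite("pics/s5c.png",cv2.resize(d["frame"][140:290,140:310,::-1],None,fx=4,fy=4,interpolation=cv2.INTER_CUBIC))
E
```

```text
[440.66765756 116.98287378 109.3076623 ] 0.6008741547734341 [-1.57162765e+00  2.24501359e-05 -1.64845800e+00] [0.20702135 0.92943043 0.85869182]
(array([  1.1, 103.3,  -1. ]), array([ 0.05,  0.05, -0.  ]))
```

View pics/s5c.png

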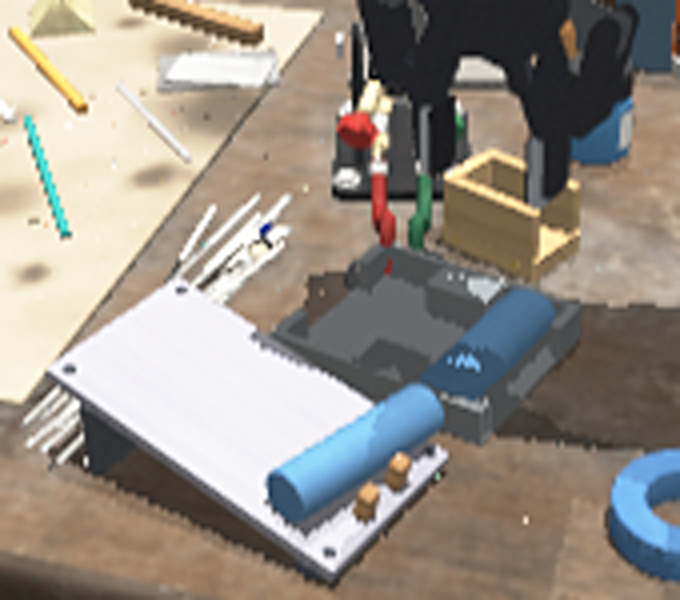

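Request:
send_rows(
  series=[
    [0.001,0.03,-0.001,0,0,0],
    [0,0.04,0,0,0,0],
    [0,0.025,0,0,0,0],
    [0,0.009,0,0,0,0],
    [0,0,0,0,0,0],
    [0,0,0,0,0,0],
  ],
)

```text
clock: 10.35
eef_pos: [439.0, 115.7, 5.8]
tcp_rot: [-1.571, 0.0, -1.648]
contact_force: [-0.1, -0.2, 0.1]
opening: 0.598
```

Request:
send_rows(
  series=[
    [0,0,0,0,0,0],
    [0,0,0,0,0,0],
    [0,0,0,0,0,0],
    [0,0,0,0,0,0],
    [0,0,0,0,0,0],
  ],
  gripper=0.0,
)

```text
clock: 10.85
eef_pos: [439.1, 115.6, 6.4]
tcp_rot: [-1.57, 0.001, -1.649]
contact_force: [-1.5, 1.5, 7.1]
opening: 0.349
```

```bash
python3 - <<'E'
from go import *
d=save("top","t1")
m=cv2.cvtColor(d["frame"],cv2.COLOR_RGB2HSV);m=((m[...,0]>98)&(m[...,0]<118)&(m[...,1]>95)).astype(np.uint8);m[:,:140]=0;m[245:]=0;m[:,260:]=0
for c in cv2.findContours(m,0,1)[0]:
    if cv2.contourArea(c)>100:
        P=onz(d,c.reshape(-1,2),31)[:,:2].astype(np.float32);R=cv2.minAreaRect(P);print(R,[pcoord([*p,31]) for p in cv2.boxPoints(R)])
cv2.imwrite("pics/t1c.png",cv2.resize(d["frame"][140:250,130:340,::-1],None,fx=3.8,fy=3.8,interpolation=cv2.INTER_CUBIC))
E
```

```text
(no output)
```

View pics/t1c.png

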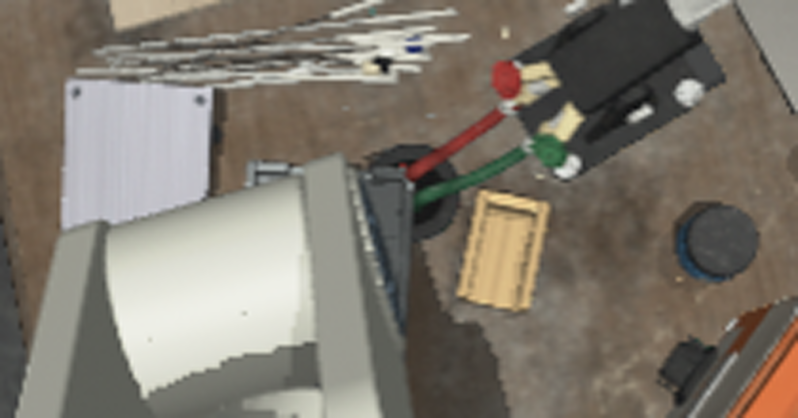

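Request:
send_rows(
  series=[
    [0,-0.03,0,0,0,0],
    [0,-0.045,0,0,0,0],
    [0,-0.045,0,0,0,0],
    [-0.02,-0.01,0.02,0,0,0],
    [-0.04,0,0.04,0,0,0],
    [-0.04,0,0.04,0,0.6,0],
    [0,0,0,0,0,0],
    [0,0,0,0,0,0],
  ],
)

```text
clock: 11.7
eef_pos: [536.0, 199.3, 135.2]
tcp_rot: [-1.572, -0.0, -1.658]
contact_force: [-0.9, -1.1, -0.8]
opening: 0.347
```

```bash
python3 - <<'E'
from go import *
s=r.sense();print(s["eef_pos"],s["opening"],s["tcp_rot"],s["contact_force"])
print(rel(s,ppt(-45,0,60),PR))
E
```

```text
[536.03189744 199.25817652 135.19579769] 0.3469505425858807 [-1.57212842e+00 -2.15539116e-04 -1.65824016e+00] [-0.8919789  -1.06246361 -0.7757747 ]
(array([-28.6,  32.9,  -2.9]), array([14.4 ,  0.09,  0.  ]))
```

Request:
send_rows(
  series=[
    [-0.015,0.01,-0.002,0,0,0],
    [-0.0135,0.023,0,5,0,0],
    [0,0,0,5,0,0],
    [0,0,0,4.4,0,0],
    [0,0.02,0,0,0,0],
    [0,0.025,0,0,0,0],
    [0,0,0,0,0,0],
    [0,0,0,0,0,0],
  ],
)

```text
clock: 12.5
eef_pos: [546.2, 225.8, 57.9]
tcp_rot: [-1.323, -0.001, -1.66]
contact_force: [0.7, 0.0, -1.1]
opening: 0.344
```

```bash
python3 - <<'E'
from go import *
s=r.sense();print(s["eef_pos"],s["opening"],s["tcp_rot"],s["contact_force"],pcoord(s["eef_pos"]))
print(rel(s,ppt(-45,0,3),PR))
d=save("wrist","w6")
E
```

```text
[546.19408848 225.83392389  57.93200919] 0.34446307243007734 [-1.32278168e+00 -1.15778503e-03 -1.65959660e+00] [ 0.72504801  0.02450944 -1.06606908] [-44.4   1.3  14.4]
(array([-1.3, 11.4,  0.6]), array([0.11, 0.03, 0.06]))
```

View pics/w6.png

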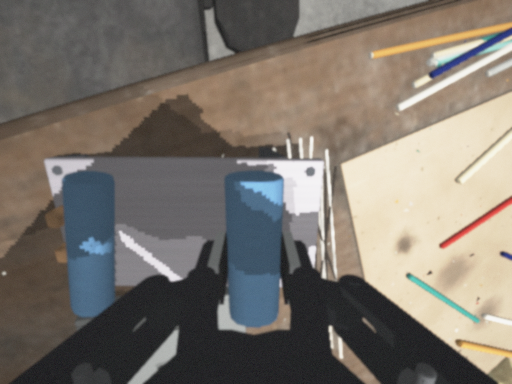

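Request:
send_rows(
  series=[
    [0,0.006,0,0,0,0],
    [0,0.004,0,0,0,0],
    [0,0,0,0,0,0],
    [0,0,0,0,0,0],
  ],
)

```text
clock: 12.95
eef_pos: [549.7, 226.0, 48.5]
tcp_rot: [-1.321, -0.0, -1.659]
contact_force: [1.0, -0.8, -0.2]
opening: 0.344
```

Request:
send_rows(
  series=[
    [0,0.001,0,0,0,0],
    [0,0.001,0,0,0,0],
    [0,0,0,0,0,0],
    [0,0,0,0,0,0],
  ],
)

```text
clock: 13.35
eef_pos: [550.2, 225.9, 46.5]
tcp_rot: [-1.321, -0.0, -1.659]
contact_force: [0.4, 0.3, -0.7]
opening: 0.343
```

Request:
send_rows(
  series=[
    [0,0.001,0,0,0,0],
    [0,0,0,0,0,0],
    [0,0,0,0,0,0],
  ],
)

```text
clock: 13.65
eef_pos: [550.3, 226.0, 46.2]
tcp_rot: [-1.321, -0.0, -1.659]
contact_force: [-5.1, -0.5, 9.9]
opening: 0.345
```

Request:
send_rows(
  series=[
    [0,0,0,0,0,0],
    [0,0,0,0,0,0],
    [0,0,0,0,0,0],
    [0,-0.02,0,0,0,0],
    [0,-0.04,0,0,0,0],
    [0,-0.02,0,0,0,0],
    [0,0,0,0,0,0],
    [0,0,0,0,0,0],
  ],
  gripper=0.6,
)

```text
clock: 14.45
eef_pos: [530.9, 227.8, 123.2]
tcp_rot: [-1.32, 0.0, -1.659]
contact_force: [-0.5, 0.3, -0.2]
opening: 0.599
```

Request:
send_rows(
  series=[
    [0,-0.02,0,0,0,0],
    [0,0,0,0,0,0],
    [0,0,0,0,0,0],
    [0,0,0,0,0,0],
    [0,0,0,0,0,0],
    [0,0,0,0,0,0],
    [0,0,0,0,0,0],
  ],
)

```text
clock: 15.15
eef_pos: [525.7, 228.0, 142.1]
tcp_rot: [-1.322, -0.001, -1.659]
contact_force: [0.8, 0.5, 0.5]
opening: 0.594
```

```bash
python3 - <<'E'
from go import *
s=r.sense();print(s["eef_pos"],s["opening"],s["tcp_rot"],pcoord(s["eef_pos"]),s["qpos"])
d=save("wrist","w7");save("scene","s7")
E
```

```text
[525.73745634 228.03052283 142.06231371] 0.5943929510155822 [-1.32165660e+00 -6.88355434e-04 -1.65922752e+00] [-45.3   0.9 101. ] [ 0.48732598  0.28836616  1.9862031  -0.2191496   0.66887132  0.73439354]
```

View pics/w7.png

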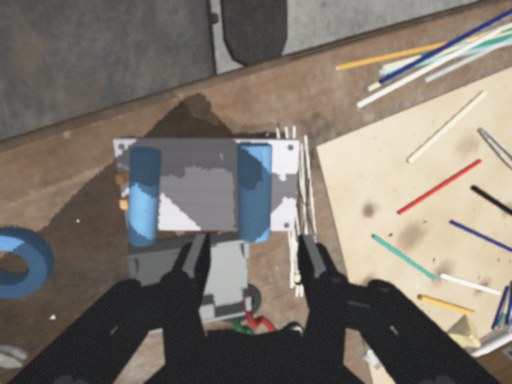

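View pics/s7.png

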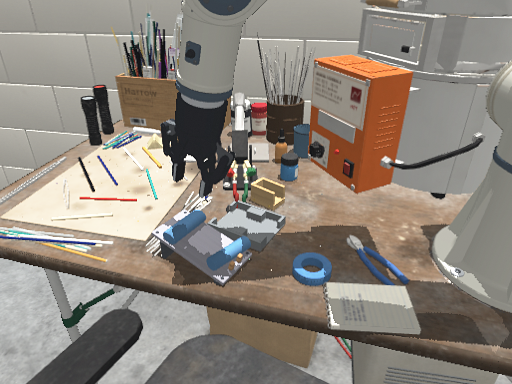

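```bash
cat >> go.py <<'E'
def onplane(d,px,h):
    v=rays(d,px);o=np.array(d["origin"]);t=((pc+h*nn-o)@nn)/(v@nn);P=o+v*t[:,None]
    q=P-pc;return np.c_[q@ds,q@yy]
def blobs(d,roi,h,minA=200):
    hsv=cv2.cvtColor(d["frame"],cv2.COLOR_RGB2HSV)
    m=((hsv[...,0]>98)&(hsv[...,0]<120)&(hsv[...,1]>90)).astype(np.uint8)
    k=np.zeros_like(m);x0,y0,x1,y1=roi;k[y0:y1,x0:x1]=1;m=cv2.morphologyEx(m*k,cv2.MORPH_CLOSE,np.ones((3,3)))
    for c in cv2.findContours(m,0,cv2.CHAIN_APPROX_NONE)[0]:
        if cv2.contourArea(c)<minA: continue
        R=cv2.minAreaRect(onplane(d,c.reshape(-1,2).astype(float),h).astype(np.float32));print(np.round(R[0],1),np.round(R[1],1),round(R[2],1))
E
python3 - <<'E'
from go import *
d=load("w7");blobs(d,(115,130,290,250),13)
d=load("w6");blobs(d,(50,160,120,325),13)
s=r.sense()
d=save("top","t2");blobs(d,(130,140,260,250),13,60)
cv2.imwrite("pics/t2.png",cv2.resize(d["frame"][140:250,130:340,::-1],None,fx=3.8,fy=3.8,interpolation=cv2.INTER_CUBIC))
E
```

```text
[59.   6.3] [98.2 25.6] 80.5
[-43.4   1.8] [28.4 93.9] 0.1
[59.5  8.2] [105.7  28.6] 80.1
[56.7  7.5] [81.8 24.7] 81.1
[-45.9   8.8] [28.6 71.7] 0.0
```

View pics/t2.png

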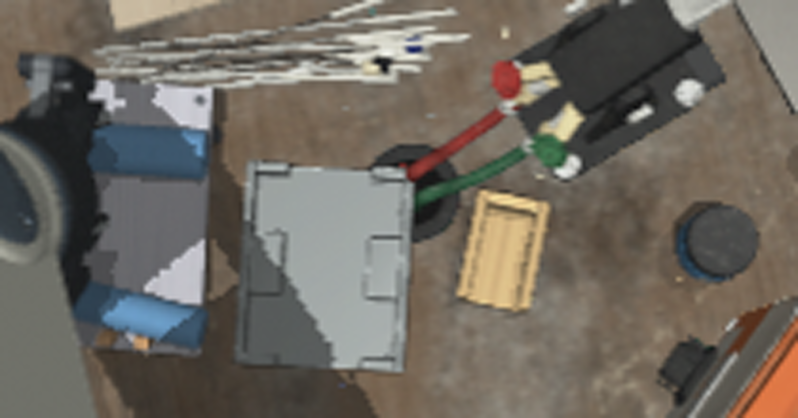

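Request:
send_rows(
  series=[
    [0.01,0,-0.03,0,0,0],
    [0.013,0.01,-0.04,0,0,0],
    [0.0125,0.025,-0.038,0,0,0],
    [0,0.006,0,0,5,0],
    [0,0,0,0,4.5,0],
    [0,0,0,0,0,0],
    [0,0,0,0,0,0],
  ],
  gripper=0.55,
)

```text
clock: 16.0
eef_pos: [428.9, 201.3, 76.3]
tcp_rot: [-1.324, 0.04, -1.818]
contact_force: [0.9, 0.3, 0.6]
opening: 0.551
```

```bash
python3 - <<'E'
from go import *
s=r.sense();print(s["eef_pos"],s["opening"],s["tcp_rot"],pcoord(s["eef_pos"]))
d=save("wrist","w8");blobs(d,(0,0,512,384),13);print(pcoord(d["origin"]))
E
```

```text
[428.87072867 201.2974027   76.30409151] 0.551076776233833 [-1.32390362  0.04024323 -1.81769181] [62.2 36.1 60.6]
[327.9 163.4] [22.3 30.7] 65.2
[210.5  70.3] [99.3 58. ] 24.7
[58.7  6.2] [94.5 24.2] 80.6
[-42.9   1.8] [31.3 92.8] 0.1
[ 50.6 -46.2 203.2]
```

View pics/w8.png

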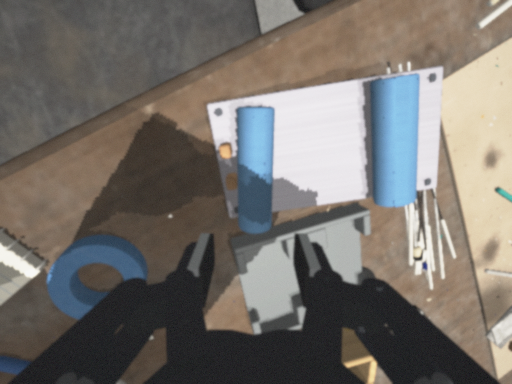

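Request:
send_rows(
  series=[
    [0,0.02,-0.001,0,0,0],
    [0,0.02,0,0,0,0],
    [0,0.012,0,0,0,0],
    [0,0.006,0,0,0,0],
    [0,0,0,0,0,0],
    [0,0,0,0,0,0],
  ],
)

```text
clock: 16.65
eef_pos: [442.0, 200.1, 20.0]
tcp_rot: [-1.324, 0.04, -1.82]
contact_force: [-0.3, -0.7, 0.8]
opening: 0.549
```

```bash
python3 - <<'E'
from go import *
s=r.sense();print(s["eef_pos"],s["opening"],s["contact_force"],pcoord(s["eef_pos"]))
d=save("wrist","w9");save("scene","s9")
cv2.imwrite("pics/s9c.png",cv2.resize(load("s9")["frame"][140:290,140:310,::-1],None,fx=4,fy=4,interpolation=cv2.INTER_CUBIC))
E
```

```text
[442.03054214 200.14379791  19.98936542] 0.5485400785094962 [-0.26401167 -0.74943186  0.84462186] [63.3 36.1  2.7]
```

View pics/w9.png

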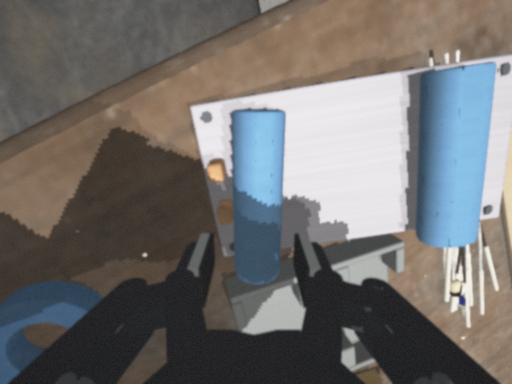

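View pics/s9c.png

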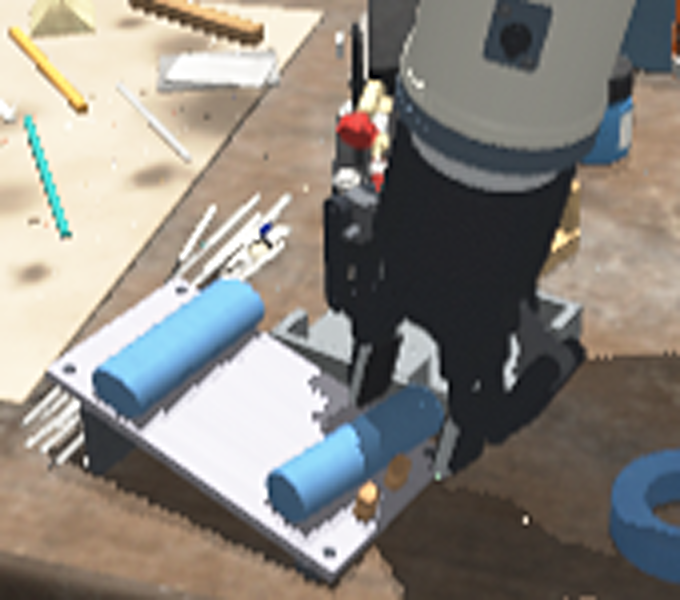

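Request:
send_rows(
  series=[
    [0,0,0.001,0,0,0],
    [0,0,0,0,0,0],
    [0,0,0,0,0,0],
    [0,0,0,0,0,0],
    [0,0,0,0,0,0],
  ],
  gripper=0.0,
  squeeze=50,
)

```text
clock: 17.25
eef_pos: [443.3, 200.0, 20.7]
tcp_rot: [-1.323, 0.041, -1.82]
contact_force: [-1.8, -2.2, 8.6]
opening: 0.283
```

Request:
send_rows(
  series=[
    [0,-0.015,0,0,0,0],
    [0,-0.035,0,0,0,0],
    [0,-0.045,0,0,0,0],
    [0,-0.02,0,0,0,0],
    [0,0,0,0,0,0],
  ],
)

```text
clock: 17.75
eef_pos: [415.5, 203.4, 134.3]
tcp_rot: [-1.321, 0.045, -1.819]
contact_force: [0.4, 1.2, -1.3]
opening: 0.286
```

```bash
cat >> go.py <<'E'
ra=np.radians(167.6);rx=np.array([np.cos(ra),np.sin(ra),0]);ro=np.array([507.2,-6.3,0]);ry=np.array([-rx[1],rx[0],0])
def rpt(x,y,z): return ro+x*rx+y*ry+[0,0,z]
def rcoord(p): q=np.array(p)-ro;return np.round([q@rx,q@ry,q[2]],1)
# rod extends from gripper along -tool x ; must point along -rx => tool x = rx, y=down, z = x cross y
RK=np.c_[rx,[0,0,-1],np.cross(rx,[0,0,-1])]
E
python3 - <<'E'
from go import *
s=r.sense();print(s["eef_pos"],s["opening"],s["tcp_rot"],s["qpos"],s["contact_force"])
print(rel(s,rpt(100,0,140),RK))
d=save("wrist","w10")
E
```

```text
[415.54419908 203.41232068 134.29066824] 0.2856175064821867 [-1.3206499   0.04455663 -1.81930369] [ 0.5632092   0.14449091  2.20942361 -0.26899822  0.59919022  1.02562193] [ 0.43793095  1.24078876 -1.31693615]
(array([183.5,  -3.4,  42.7]), array([ -9.42,  87.33, -13.03]))
```

View pics/w10.png

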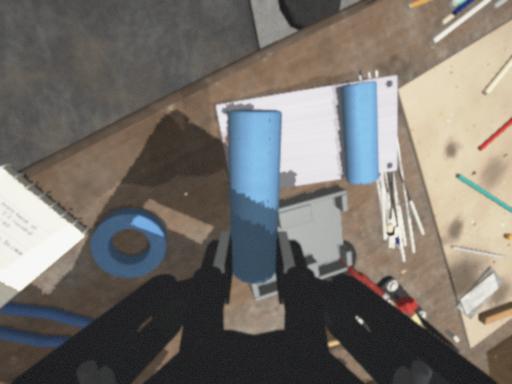

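Request:
send_rows(
  series=[
    [0,0,0,-0.86,7.94,-1.18],
    [0,0,0,-0.86,7.94,-1.18],
    [0,0,0,-0.86,7.94,-1.18],
    [0,0,0,-0.86,7.94,-1.18],
    [0,0,0,-0.86,7.94,-1.18],
    [0,0,0,-0.86,7.94,-1.18],
    [0,0,0,-0.86,7.94,-1.18],
    [0,0,0,-0.86,7.94,-1.18],
  ],
)

```text
clock: 18.6
eef_pos: [414.0, 201.9, 129.5]
tcp_rot: [-1.513, 0.043, -2.947]
contact_force: [-0.1, 0.7, -0.8]
opening: 0.288
```

Request:
send_rows(
  series=[
    [0,0,0,-0.86,7.94,-1.18],
    [0,0,0,-0.86,7.94,-1.18],
    [0,0,0,-0.86,7.94,-1.18],
    [0,0,0,0,0,0],
    [0,0,0,0,0,0],
    [0,0,0,0,0,0],
  ],
)

```text
clock: 19.2
eef_pos: [414.2, 202.1, 130.6]
tcp_rot: [-1.567, -0.004, 2.928]
contact_force: [0.6, -0.1, -1.5]
opening: 0.282
```

```bash
python3 - <<'E'
from go import *
s=r.sense();print(s["eef_pos"],s["opening"],s["tcp_rot"],s["qpos"])
print(rel(s,rpt(90,0,134),RK))
# rod extent in tool frame, from w10 and now
d=save("wrist","w11")
hsv=cv2.cvtColor(d["frame"],cv2.COLOR_RGB2HSV)
m=((hsv[...,0]>98)&(hsv[...,0]<120)&(hsv[...,1]>90)).astype(np.uint8)
c=max([c for c in cv2.findContours(m,0,cv2.CHAIN_APPROX_NONE)[0] if 215<c[:,0,0].mean()<300],key=cv2.contourArea).reshape(-1,2).astype(float)
R=Ro.from_euler('xyz',s["tcp_rot"]).as_matrix();o=np.array(d["origin"]);v=rays(d,c)
print("cam in tool",R.T@(o-s["eef_pos"]))
for back in (0,11,24):
    p=s["eef_pos"]-back*R[:,1];t=((p-o)@R[:,1])/(v@R[:,1]);P=(o+v*t[:,None]-s["eef_pos"])@R
    print(back,P.min(0).round(1),P.max(0).round(1),cv2.minAreaRect(P[:,[0,2]].astype(np.float32)))
E
```

```text
[414.16930398 202.11386458 130.59956439] 0.2816598483234023 [-1.56660595 -0.00422861  2.92765797] [ 4.51256219e-01  2.36755535e-01  2.06322882e+00 -9.16529153e-04
  8.47521907e-01  2.23658700e+00]
(array([-45.1,  -2.8, 183.7]), array([-0.24,  0.14,  0.24]))
cam in tool [-8.14202162e+01 -1.42151347e+02  1.40582585e-01]
0 [-75.5  -0.  -13.3] [34.7  0.  15.8] ((-20.27497100830078, 0.5708179473876953), (110.40558624267578, 28.312307357788086), 1.1212358474731445)
11 [-75.9 -11.  -12.2] [ 25.7 -11.   14.6] ((-25.00653839111328, 0.5375261306762695), (101.86212921142578, 26.121437072753906), 1.1212356090545654)
24 [-76.5 -24.  -11. ] [ 15.1 -24.   13.1] ((-30.598388671875, 0.49817657470703125), (91.76534271240234, 23.53221893310547), 1.1212360858917236)
```

View pics/w11.png

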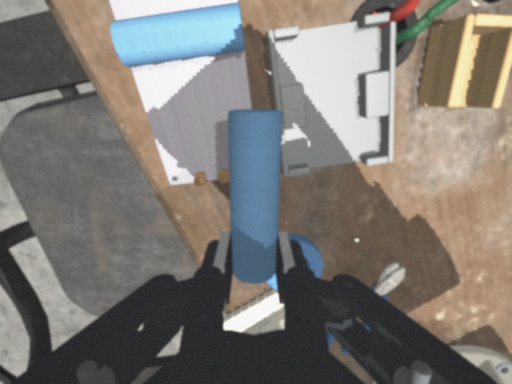

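Request:
send_rows(
  series=[
    [-0.01,0,0.03,0,0,0],
    [-0.015,0,0.045,0,0,0],
    [-0.015,0,0.045,0,0,0],
    [-0.016,0,0.04,0,0,0],
    [0,0.01,0.023,0,0,0],
    [0,0.015,0,0,0,0],
    [0,0,0,0,0,0],
    [0,0,0,0,0,0],
  ],
)

```text
clock: 20.05
eef_pos: [429.6, 11.8, 106.7]
tcp_rot: [-1.567, -0.004, 2.926]
contact_force: [1.1, -0.3, -0.6]
opening: 0.283
```

```bash
python3 - <<'E'
from go import *
s=r.sense();print(s["eef_pos"],s["opening"],s["tcp_rot"],rcoord(s["eef_pos"]))
print(rel(s,rpt(79,0,70),RK))
d=save("wrist","w12");save("scene","s12");save("top","t12")
cv2.imwrite("pics/w12b.png",cv2.resize(d["frame"][:,:,::-1],(800,600)))
cv2.imwrite("pics/s12c.png",cv2.resize(load("s12")["frame"][120:250,200:330,::-1],None,fx=4.5,fy=4.5,interpolation=cv2.INTER_CUBIC))
cv2.imwrite("pics/t12c.png",cv2.resize(load("t12")["frame"][140:250,180:340,::-1],None,fx=4.5,fy=4.5,interpolation=cv2.INTER_CUBIC))
E
```

```text
[429.55670696  11.76889566 106.69089727] 0.28325229126009194 [-1.5674934  -0.0043647   2.92578133] [ 79.7  -1.  106.7]
(array([-0.9, 36.7,  0.9]), array([-0.19,  0.04,  0.25]))
```

View pics/w12b.png

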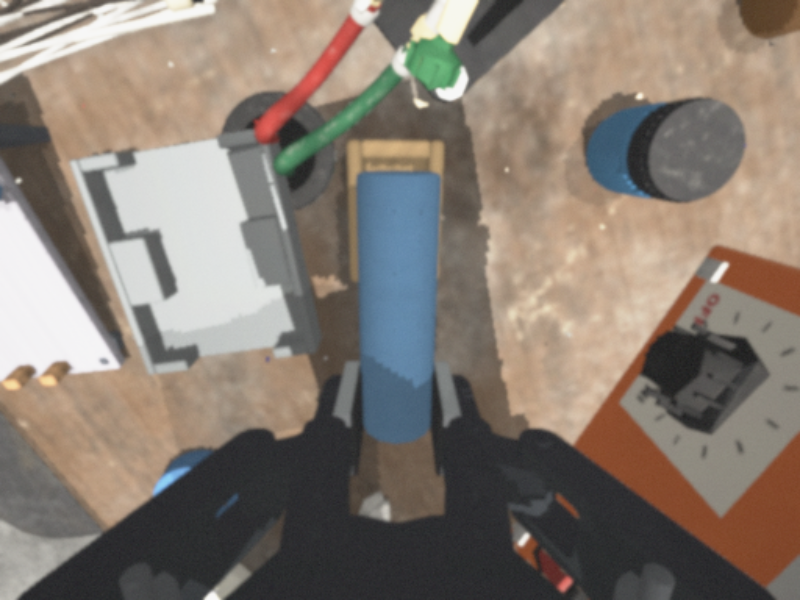

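View pics/s12c.png

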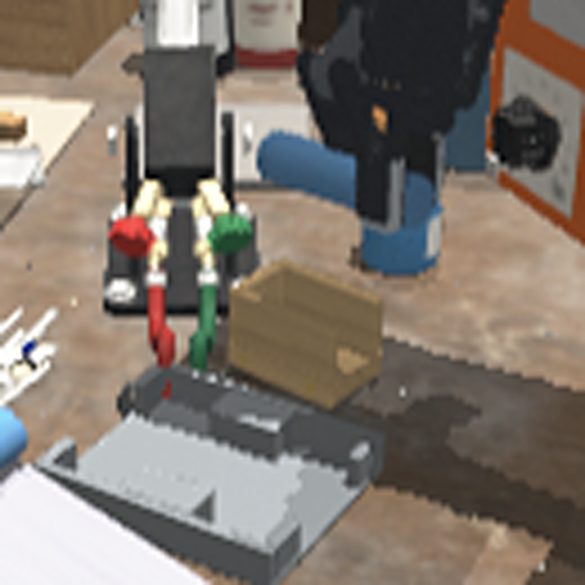

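View pics/t12c.png

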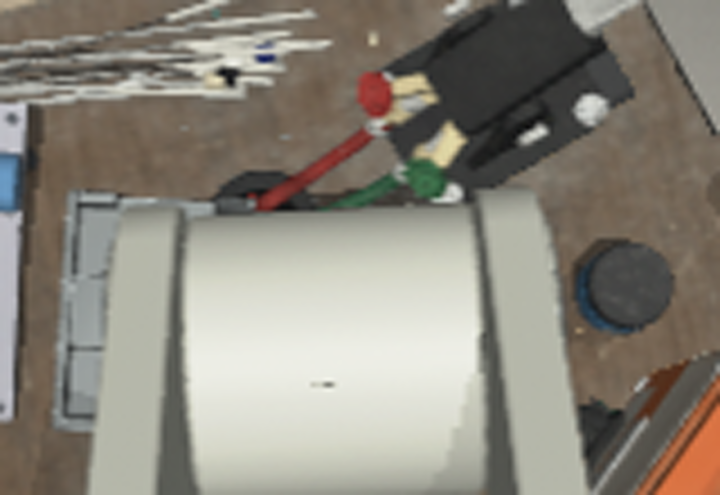

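```bash
python3 - <<'E'
from go import *
d=load("w12")
cv2.imwrite("pics/w12c.png",cv2.resize(d["frame"][80:200,210:300,::-1],None,fx=5,fy=5,interpolation=cv2.INTER_CUBIC))
E
```

```text
(no output)
```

View pics/w12c.png

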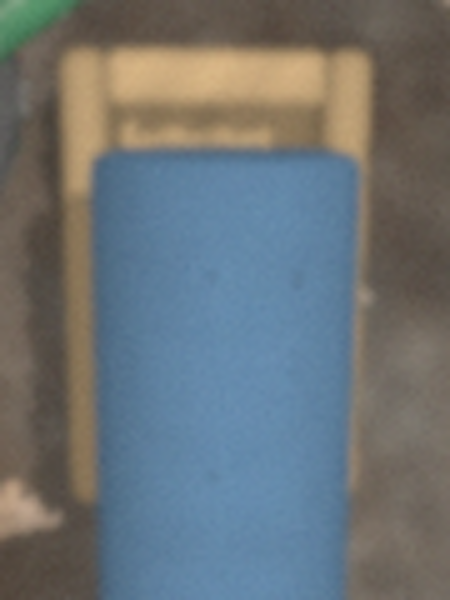

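Request:
send_rows(
  series=[
    [0,0.015,-0.0005,0,0,0],
    [0,0.02,0,0,0,0],
    [0,0.009,0,0,0,0],
    [0,0,0,0,0,0],
    [0,0,0,0,0,0],
  ],
)

```text
clock: 20.7
eef_pos: [429.9, 12.1, 63.0]
tcp_rot: [-1.568, -0.004, 2.925]
contact_force: [0.4, -0.8, -0.9]
opening: 0.284
```

```bash
python3 - <<'E'
from go import *
s=r.sense();print(s["eef_pos"],s["opening"],s["tcp_rot"],rcoord(s["eef_pos"]),s["contact_force"])
d=save("wrist","w13")
cv2.imwrite("pics/w13c.png",cv2.resize(d["frame"][80:200,200:310,::-1],None,fx=5,fy=5,interpolation=cv2.INTER_CUBIC))
E
```

```text
[429.8768385   12.1498122   63.03262103] 0.28410532522475074 [-1.56777926 -0.00371194  2.92513252] [79.5 -1.4 63. ] [ 0.43128648 -0.80676781 -0.91462922]
```

View pics/w13c.png

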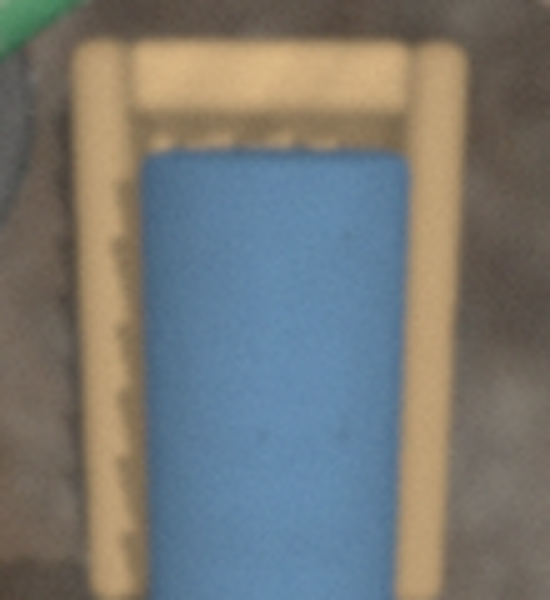

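```bash
python3 - <<'E'
from go import *
d=load("w13")
print([rcoord(onz(d,[[254,110.4]],z)[0]) for z in (62,74,87)], rcoord(onz(d,[[254,101.6]],46)[0]),rcoord(onz(d,[[254,88]],46)[0]), rcoord(d["origin"]))
E
```

```text
[array([ 4.2, -1. , 62. ]), array([ 3.7, -1.1, 74. ]), array([ 3.1, -1.2, 87. ])] [ 0.2 -1.  46. ] [-7. -1. 46.] [ -2.5  -1.7 204.9]
```

Request:
send_rows(
  series=[
    [-0.0005,0.01,-0.0006,0,0,0],
    [0,0.01,0,0,0,0],
    [0,0.008,0,0,0,0],
    [0,0,0,0,0,0],
    [0,0,0,0,0,0],
  ],
)

```text
clock: 21.25
eef_pos: [429.7, 12.3, 34.2]
tcp_rot: [-1.567, -0.005, 2.925]
contact_force: [0.8, 0.4, -0.5]
opening: 0.281
```

```bash
python3 - <<'E'
from go import *
s=r.sense();print(s["eef_pos"],s["opening"],s["tcp_rot"],rcoord(s["eef_pos"]),s["contact_force"],s["wrist_torque"])
d=save("wrist","w14")
cv2.imwrite("pics/w14c.png",cv2.resize(d["frame"][80:200,200:310,::-1],None,fx=5,fy=5,interpolation=cv2.INTER_CUBIC))
E
```

```text
[429.72303403  12.33336619  34.21888451] 0.28063018946309765 [-1.56748137 -0.00493495  2.92455837] [79.7 -1.6 34.2] [ 0.82782386  0.36583405 -0.51544729] [ 0.02813371  0.03343567 -0.01660903]
```

View pics/w14c.png

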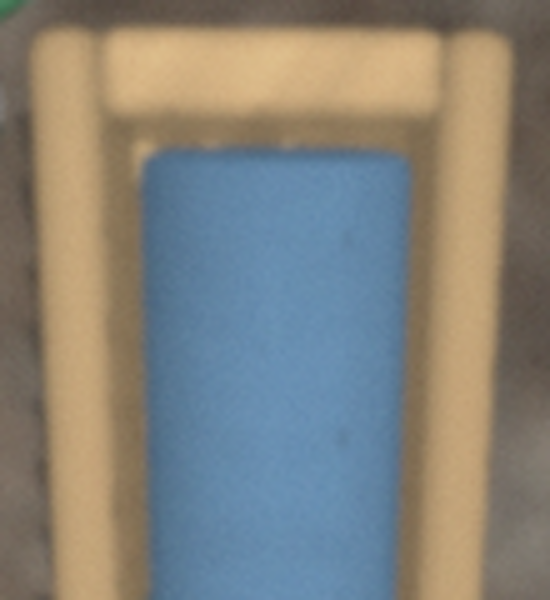

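Request:
send_rows(
  series=[
    [0,0.007,0,0,0,0],
    [0,0.006,0,0,0,0],
    [0,0.002,0,0,0,0],
    [0,0,0,0,0,0],
    [0,0,0,0,0,0],
  ],
)

```text
clock: 21.8
eef_pos: [430.0, 12.3, 19.6]
tcp_rot: [-1.568, -0.004, 2.925]
contact_force: [-0.9, 0.6, -1.0]
opening: 0.28
```

Request:
send_rows(
  series=[
    [0,0.001,0,0,0,0],
    [0,0,0,0,0,0],
    [0,0,0,0,0,0],
  ],
)

```text
clock: 22.1
eef_pos: [430.1, 12.3, 18.7]
tcp_rot: [-1.568, -0.004, 2.925]
contact_force: [-0.7, 0.7, -1.0]
opening: 0.282
```

Request:
send_rows(
  series=[
    [0,0.001,0,0,0,0],
    [0,0.0005,0,0,0,0],
    [0,0,0,0,0,0],
    [0,0,0,0,0,0],
  ],
)

```text
clock: 22.5
eef_pos: [430.1, 12.4, 17.3]
tcp_rot: [-1.568, -0.004, 2.925]
contact_force: [-1.6, -0.1, 4.0]
opening: 0.28
```

Request:
send_rows(
  series=[
    [0,0.0007,0,0,0,0],
    [0,0,0,0,0,0],
    [0,0,0,0,0,0],
  ],
)

```text
clock: 22.8
eef_pos: [429.9, 12.4, 16.8]
tcp_rot: [-1.568, -0.004, 2.925]
contact_force: [-3.9, 0.7, 10.7]
opening: 0.286
```

Request:
send_rows(
  series=[
    [0,0,0,0,0,0],
    [0,0,0,0,0,0],
    [0,0,0,0,0,0],
    [0,-0.02,0,0,0,0],
    [0,-0.04,0,0,0,0],
    [0,-0.045,0,0,0,0],
    [0,-0.03,0,0,0,0],
    [0,0,0,0,0,0],
  ],
  gripper=0.5,
)

```text
clock: 23.6
eef_pos: [433.3, 12.7, 155.1]
tcp_rot: [-1.569, 0.003, 2.925]
contact_force: [0.5, -0.3, -0.2]
opening: 0.501
```

```bash
python3 - <<'E'
from go import *
s=r.sense();print(s["eef_pos"],s["opening"],s["tcp_rot"],s["qpos"])
d=save("wrist","w15");save("scene","s15")
for n,roi in (("w15",(190,60,310,330)),):
  d=load(n);hsv=cv2.cvtColor(d["frame"],cv2.COLOR_RGB2HSV)
  m=((hsv[...,0]>98)&(hsv[...,0]<120)&(hsv[...,1]>90)).astype(np.uint8);k=np.zeros_like(m);k[roi[1]:roi[3],roi[0]:roi[2]]=1;m*=k
  for c in cv2.findContours(m,0,1)[0]:
    if cv2.contourArea(c)>200: R=cv2.minAreaRect(onz(d,c.reshape(-1,2).astype(float),30)[:,:2].astype(np.float32));print(R,rcoord([*R[0],27]))
print(rel(s,ppt(-44,0,90),PR))
cv2.imwrite("pics/s15c.png",cv2.resize(load("s15")["frame"][120:270,180:330,::-1],None,fx=4,fy=4,interpolation=cv2.INTER_CUBIC))
E
```

```text
[433.32104422  12.67931857 155.14989482] 0.5009480771566427 [-1.56948306  0.00322195  2.92466454] [ 0.02741581  0.15261047  2.10207514 -0.00265562  0.88410022  1.81682311]
((459.1668701171875, 5.267194747924805), (23.997926712036133, 89.6669692993164), 76.85758972167969) [49.4 -1.  27. ]
(array([ -45.2,   23.9, -231.3]), array([ 10.48, -96.77,  12.08]))
```

View pics/w15.png

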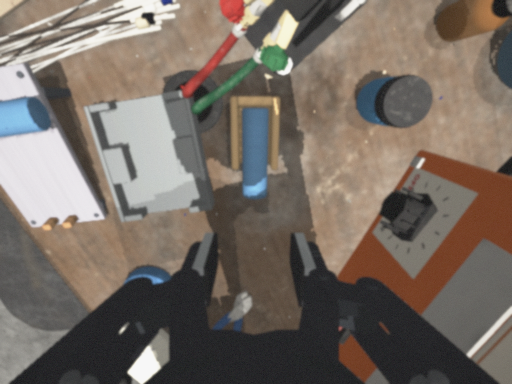

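View pics/s15c.png

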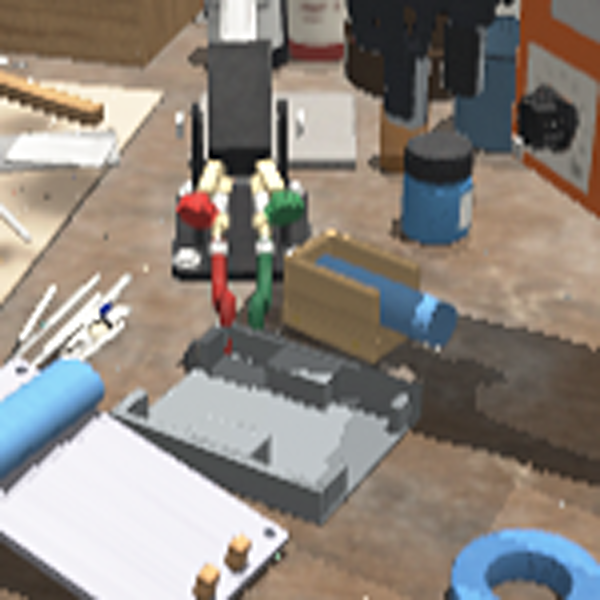

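Request:
send_rows(
  series=[
    [-0.008,0,-0.03,0,0,0],
    [-0.009,0,-0.047,0,0,0],
    [-0.009,0,-0.047,0,0,0],
    [-0.009,0,-0.047,0,0,0],
    [-0.009,0,-0.045,0,0,0],
    [0,0,-0.015,0.87,-8.06,1.0],
    [0,0,0,0.87,-8.06,1.0],
    [0,0,0,0.87,-8.06,1.0],
  ],
  gripper=0.6,
)

```text
clock: 24.5
eef_pos: [522.3, 229.1, 147.9]
tcp_rot: [-1.513, 0.033, -2.928]
contact_force: [0.1, 0.3, 0.0]
opening: 0.6
```

Request:
send_rows(
  series=[
    [0,0,0,0.87,-8.06,1.0],
    [0,0,0,0.87,-8.06,1.0],
    [0,0,0,0.87,-8.06,1.0],
    [0,0,0,0.87,-8.06,1.0],
    [0,0,0,0.87,-8.06,1.0],
    [0,0,0,0.87,-8.06,1.0],
    [0,0,0,0.87,-8.06,1.0],
    [0,0,0,0.87,-8.06,1.0],
  ],
)

```text
clock: 25.3
eef_pos: [522.1, 228.3, 148.2]
tcp_rot: [-1.348, 0.012, -1.796]
contact_force: [-0.6, -0.3, 0.6]
opening: 0.599
```

Request:
send_rows(
  series=[
    [0,0,0,0.87,-8.06,1.0],
    [0,0,0,0,0,0],
    [0,0,0,0,0,0],
  ],
)

```text
clock: 25.6
eef_pos: [522.6, 228.3, 149.2]
tcp_rot: [-1.332, -0.002, -1.665]
contact_force: [0.4, -1.4, -1.4]
opening: 0.6
```

```bash
python3 - <<'E'
from go import *
s=r.sense();print(s["eef_pos"],s["opening"],s["tcp_rot"],pcoord(s["eef_pos"]))
print(rel(s,ppt(-44,1.5,60),PR))
d=save("wrist","w16");blobs(d,(100,50,400,330),11)
E
```

```text
[522.59763726 228.32688284 149.19274282] 0.600082913427605 [-1.33168167e+00 -1.59638314e-03 -1.66502723e+00] [-44.    0.9 108.7]
(array([ 0.5, 48.7,  0.5]), array([ 0.62, -0.27,  0.16]))
[-43.4   2.3] [93.1 28.8] 89.9
```

View pics/w16.png

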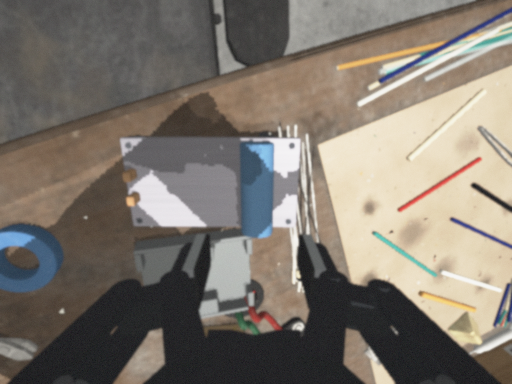

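Request:
send_rows(
  series=[
    [0.0005,0.03,0.0,0.6,-0.3,0.1],
    [0,0.035,0,0,0,0],
    [0,0.028,0,0,0,0],
    [0,0.009,0,0,0,0],
    [0,0.003,0,0,0,0],
    [0,0,0,0,0,0],
    [0,0,0,0,0,0],
  ],
)

```text
clock: 26.35
eef_pos: [549.6, 226.3, 50.0]
tcp_rot: [-1.318, 0.0, -1.656]
contact_force: [-0.3, 0.3, -0.1]
opening: 0.605
```

```bash
python3 - <<'E'
from go import *
s=r.sense();print(s["eef_pos"],s["opening"],s["tcp_rot"],pcoord(s["eef_pos"]),s["contact_force"])
E
```

```text
[549.58115767 226.33176204  50.00866084] 0.6049412708306469 [-1.31753110e+00  2.73609305e-04 -1.65575906e+00] [-45.7   0.5   5.9] [-0.26931465  0.29011016 -0.09268872]
```

Request:
send_rows(
  series=[
    [0,0.003,-0.001,0,0,0],
    [0,0.001,0,0,0,0],
    [0,0,0,0,0,0],
  ],
)

```text
clock: 26.65
eef_pos: [549.1, 226.0, 45.0]
tcp_rot: [-1.319, -0.0, -1.655]
contact_force: [-0.4, 0.9, 0.5]
opening: 0.599
```

Request:
send_rows(
  series=[
    [0,0,0,0,0,0],
    [0,0,0,0,0,0],
    [0,0,0,0,0,0],
    [0,0,0,0,0,0],
    [0,0,0,0,0,0],
  ],
  gripper=0.0,
  squeeze=40,
)

```text
clock: 27.15
eef_pos: [549.0, 226.0, 45.0]
tcp_rot: [-1.319, -0.001, -1.655]
contact_force: [-2.7, -0.6, 5.7]
opening: 0.347
```

Request:
send_rows(
  series=[
    [0,-0.015,0,0,0,0],
    [0,-0.035,0,0,0,0],
    [0,-0.04,0,0,0,0],
    [0,0,0,-5,0,0],
    [0,0,0,-5,0,0],
    [0,0,0,-4.5,0,0],
    [0,0,0,0,0,0],
  ],
)

```text
clock: 27.85
eef_pos: [528.4, 228.0, 133.0]
tcp_rot: [-1.571, 0.001, -1.656]
contact_force: [1.1, 0.1, -2.2]
opening: 0.341
```

```bash
python3 - <<'E'
from go import *
s=r.sense();print(s["eef_pos"],s["opening"],s["tcp_rot"],s["contact_force"])
a=np.radians(-4.5)
for t in ([514.5,111.5,120],[439,115.6,120]):print(rel(s,t,frame([0,0,-1],[np.cos(a),np.sin(a),0])))
d=save("wrist","w17")
E
```

```text
[528.43851468 228.03467871 132.98175181] 0.3410503184417665 [-1.57134183e+00  8.07961220e-04 -1.65639482e+00] [ 1.0833726   0.12390149 -2.22175187]
(array([117.3,  12.9,  -3.9]), array([ 0.03, -0.4 , -0.05]))
(array([119.7,  12.9, -79.5]), array([ 0.03, -0.4 , -0.05]))
```

View pics/w17.png

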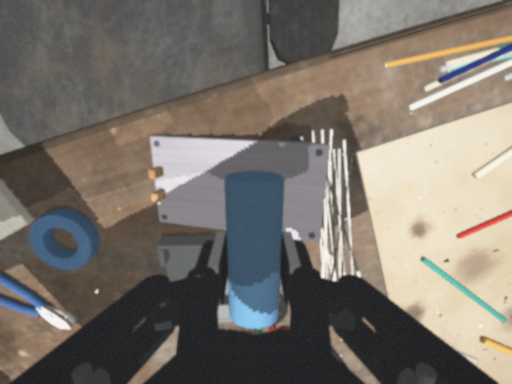

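Request:
send_rows(
  series=[
    [0.03,0,-0.02,0,-0.4,0],
    [0.04,0,-0.027,0,0,0],
    [0.04,0,-0.027,0,0,0],
    [0.0095,0.013,-0.0055,0,0,0],
    [0,0.03,0,0,0,0],
    [0,0.03,0,0,0,0],
    [0,0,0,0,0,0],
    [0,0,0,0,0,0],
  ],
)

```text
clock: 28.7
eef_pos: [437.0, 115.0, 59.2]
tcp_rot: [-1.573, -0.001, -1.648]
contact_force: [0.2, 0.5, -1.1]
opening: 0.347
```

```bash
python3 - <<'E'
from go import *
s=r.sense();print(s["eef_pos"],s["opening"],s["tcp_rot"],s["contact_force"])
a=np.radians(-4.5)
print(rel(s,[439.1,115.6,30],frame([0,0,-1],[np.cos(a),np.sin(a),0])))
d=save("wrist","w18")
E
```

```text
[436.9819993  115.00376913  59.24909213] 0.34714247652805236 [-1.57265543e+00 -1.36929358e-03 -1.64775229e+00] [ 0.15042139  0.499757   -1.07947886]
(array([-0.8, 29.2,  2.1]), array([0.11, 0.09, 0.08]))
```

View pics/w18.png

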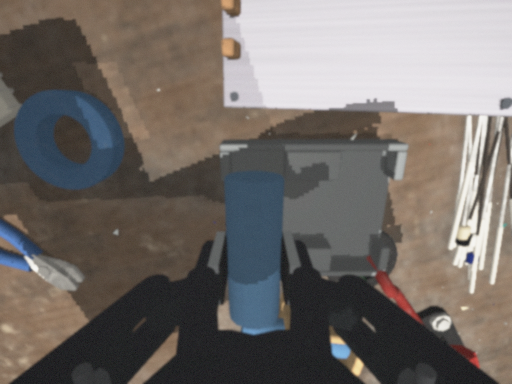

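Request:
send_rows(
  series=[
    [-0.0007,0.012,0.0012,0,0,0],
    [0,0.012,0,0,0,0],
    [0,0.006,0,0,0,0],
    [0,0,0,0,0,0],
    [0,0,0,0,0,0],
  ],
)

```text
clock: 29.25
eef_pos: [438.9, 115.5, 28.8]
tcp_rot: [-1.573, -0.001, -1.648]
contact_force: [0.7, 0.2, -0.5]
opening: 0.34
```

```bash
python3 - <<'E'
from go import *
s=r.sense();print(s["eef_pos"],s["opening"],s["tcp_rot"],s["contact_force"])
a=np.radians(-4.5)
print(rel(s,[439.1,115.6,7],frame([0,0,-1],[np.cos(a),np.sin(a),0])))
d=save("wrist","w19")
cv2.imwrite("pics/w19c.png",cv2.resize(d["frame"][120:300,180:400,::-1],None,fx=3.3,fy=3.3,interpolation=cv2.INTER_CUBIC))
E
```

```text
[438.94269551 115.52580615  28.76416524] 0.33994599192272035 [-1.57265840e+00 -9.02844476e-04 -1.64838879e+00] [ 0.72305134  0.15236903 -0.45827369]
(array([-0.1, 21.8,  0.2]), array([0.11, 0.05, 0.05]))
```

View pics/w19c.png

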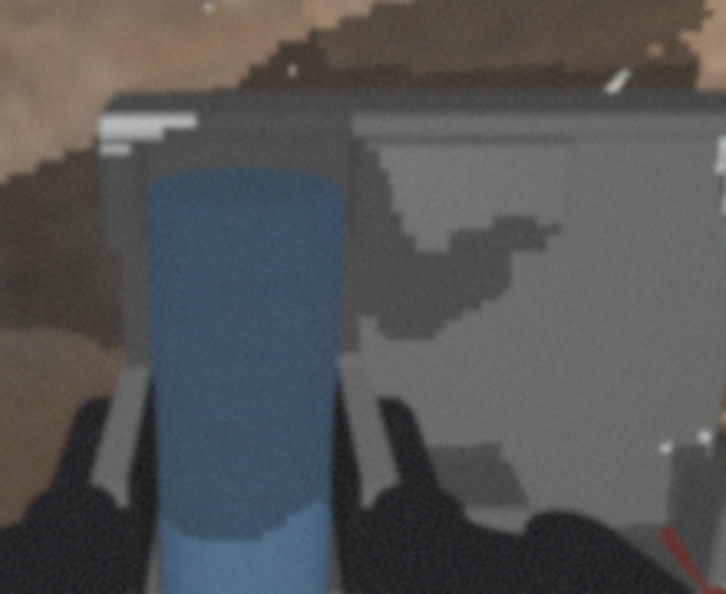

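Request:
send_rows(
  series=[
    [0,0.009,0,0,0,0],
    [0,0.009,0,0,0,0],
    [0,0.003,0,0,0,0],
    [0,0,0,0,0,0],
    [0,0,0,0,0,0],
  ],
)

```text
clock: 29.8
eef_pos: [439.0, 115.6, 7.8]
tcp_rot: [-1.572, -0.001, -1.648]
contact_force: [0.5, 0.1, -0.8]
opening: 0.341
```

Request:
send_rows(
  series=[
    [0,0.001,0,0,0,0],
    [0,0,0,0,0,0],
    [0,0,0,0,0,0],
  ],
)

```text
clock: 30.1
eef_pos: [439.2, 115.6, 7.1]
tcp_rot: [-1.572, -0.001, -1.648]
contact_force: [-0.5, 0.4, -0.8]
opening: 0.348
```

Request:
send_rows(
  series=[
    [0,0.001,0,0,0,0],
    [0,0,0,0,0,0],
    [0,0,0,0,0,0],
  ],
)

```text
clock: 30.4
eef_pos: [439.1, 115.6, 6.0]
tcp_rot: [-1.572, -0.001, -1.648]
contact_force: [-0.4, -0.5, -0.9]
opening: 0.346
```

Request:
send_rows(
  series=[
    [0,0.0006,0,0,0,0],
    [0,0,0,0,0,0],
    [0,0,0,0,0,0],
  ],
)

```text
clock: 30.7
eef_pos: [439.1, 115.5, 5.5]
tcp_rot: [-1.572, -0.001, -1.648]
contact_force: [-0.4, -0.4, 3.7]
opening: 0.345
```

Contact; release and retreat.

Request:
send_rows(
  series=[
    [0,0,0,0,0,0],
    [0,0,0,0,0,0],
    [0,0,0,0,0,0],
    [0,-0.02,0,0,0,0],
    [0,-0.04,0,0,0,0],
    [0,-0.05,0,0,0,0],
    [0,-0.05,0,0,0,0],
    [0,-0.05,0,0,0,0],
  ],
  gripper=0.6,
)

```text
clock: 31.5
eef_pos: [438.8, 115.6, 217.4]
tcp_rot: [-1.572, -0.001, -1.648]
contact_force: [0.6, 0.8, -0.4]
opening: 0.597
```

Request:
send_rows(
  series=[
    [-0.04,-0.02,-0.02,0,0,0],
    [-0.045,0,-0.02,0,0,0],
    [-0.045,0,0,0,0,0],
    [-0.045,0,0,0,0,0],
    [-0.045,0,0,0,0,0],
    [0,0,0,0,0,0],
    [0,0,0,0,0,0],
    [0,0,0,0,0,0],
  ],
)

```text
clock: 32.3
eef_pos: [416.1, 337.2, 234.9]
tcp_rot: [-1.573, -0.002, -1.648]
contact_force: [-0.2, -0.4, 0.5]
opening: 0.595
```

```bash
python3 - <<'E'
from go import *
s=r.sense();print(s["eef_pos"],s["opening"],s["contact_force"],s["clock"])
save("scene","s20");save("top","t20")
cv2.imwrite("pics/s20c.png",cv2.resize(load("s20")["frame"][120:270,160:330,::-1],None,fx=4,fy=4,interpolation=cv2.INTER_CUBIC))
cv2.imwrite("pics/t20c.png",cv2.resize(load("t20")["frame"][140:250,130:340,::-1],None,fx=3.8,fy=3.8,interpolation=cv2.INTER_CUBIC))
d=load("t20");hsv=cv2.cvtColor(d["frame"],cv2.COLOR_RGB2HSV)
m=((hsv[...,0]>98)&(hsv[...,0]<120)&(hsv[...,1]>90)).astype(np.uint8);m[:180]=0;m[245:]=0;m[:,:185]=0;m[:,285:]=0
for c in cv2.findContours(m,0,1)[0]:
    if cv2.contourArea(c)>60: R=cv2.minAreaRect(onz(d,c.reshape(-1,2).astype(float),20)[:,:2].astype(np.float32));print(R,rcoord([*R[0],20]))
E
```

```text
[416.11807871 337.16369593 234.94175139] 0.5952254900465029 [-0.23506958 -0.37050003  0.51446932] 32.3
((439.46844482421875, 116.24898529052734), (91.00334167480469, 29.012123107910156), 85.36650085449219) [  92.5 -105.1   20. ]
((463.23968505859375, 4.790790557861328), (24.149639129638672, 90.11491394042969), 76.55390930175781) [45.3 -1.4 20. ]
```

View pics/t20c.png

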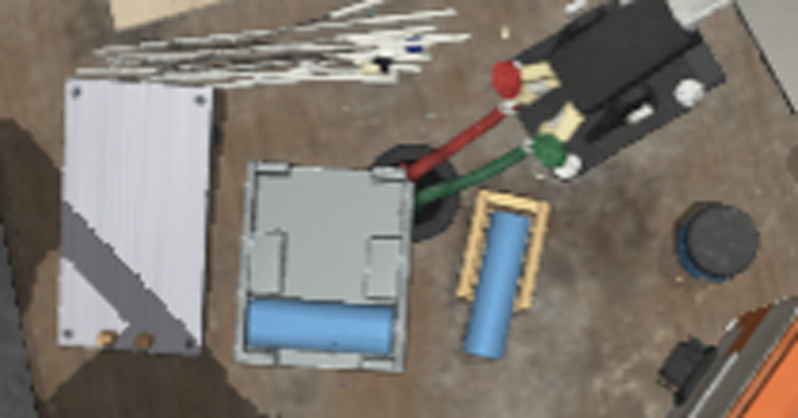

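View pics/s20c.png

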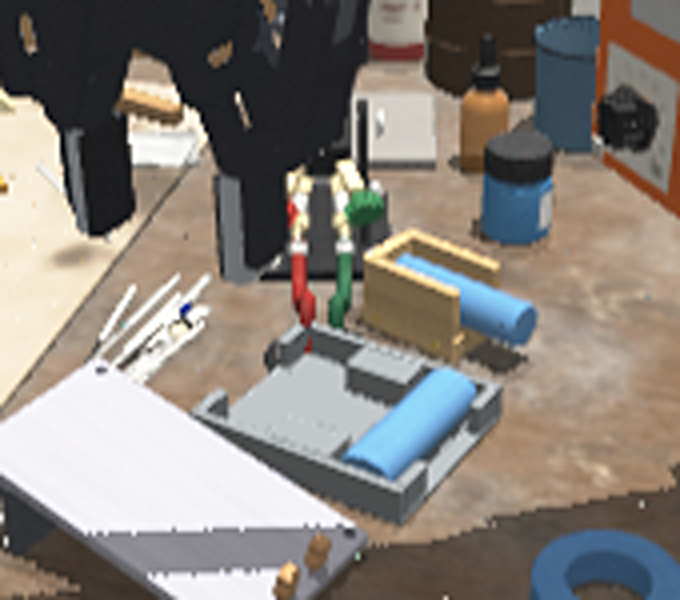

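```bash
python3 -c "
from rig import r
print(r.sign_off())"
```

```text
the job is handed in; nothing more can be done
None
```

The job is done and handed in at about 32 s on the robot's clock. The round rod is in the rack and the oval reject is back in the tray.

- **Testing:** I laid the far rod on the upper plate first, and it rolled down to the stops. I then laid the near rod, and it stayed up. When gripped, the openings read about 0.29 for the far rod and 0.35 for the near one, which fits 26 mm round and 31 mm oval. Both lay still on the plate before I took either off.
- **Round rod at the stops:** it came to rest about 9° skewed, seemingly against only one of the two stops. I turned the gripper to match before lifting it.
- **Final checks:**
  - **Rack:** the round rod lies down in the channel. The wrist camera puts its middle at about 49 mm from the end stop and the overhead camera at about 45–47 mm. Those differ by more than the stated 2 mm calibration. A gap of a few mm to the stop shows in both views, and both readings lie within the 45–52 mm asked for.
  - **Tray:** the reject lies in its original near pocket, within about 1 mm of where it started.
  - **Bystanders:** the frit jar and dropper bottle look unmoved, and the arm was clear of everything.
  - **Forces:** the measured contact force at the end of each move never exceeded about 11 N.

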